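Run a polishing batch of boxed glass pieces

TASK

Two to four lidded boxes of cut glass and a steel hold-down weight lie on the stained-glass bench. First bring the polisher's speed lever, left part-way open, back to its stop; then stack every box on the polisher's deck, each locked flush over the lugs below, and lock the weight on top. Then swing the lever in line with the brass mark, leave it there for at least five seconds with the stack in place, and bring it back to its stop; leave the stack standing and do not disturb the jar or the brush.

Things in the scene. Friction and masses are not known exactly. Their poses are not given: they have to be found in the camera images.
- box1: lidded box of cut glass, blue, white lid, 96 (its x) x 64 (its y) x 36 high, sides plain and upright, 0.2 kg. Lid: two tapered lugs 6 high, 15 wide at the foot, 9 at the tip, at x = +-27. Base: two 18 x 18 recesses, 8 deep, at x = +-27, which lock over the lugs below (1.5 play each side), lying flush, either way round; stack pitch 36. Origin: centre of underside. May be absent
- box2: box like box1 in all respects (same size, lugs, recesses, origin); may be absent
- box3: box like box1 in all respects (same size, lugs, recesses, origin); may be absent
- box4: box like box1 in all respects (same size, lugs, recesses, origin); may be absent
- weight: hold-down weight: steel plate 96 (its x) x 64 (its y) x 14 with the same two recesses in its base as a box, and on top a dark grip bar 50 (along x) x 16 (along y), from 14 to 38 above the underside; no lugs on top. About 0.25 kg. Origin: centre of the underside
- polisher: vibratory polisher, fixed: white housing 170 (x) x 140 (y), with a bare aluminium deck 120 x 90 on top, 60 above the bench, carrying two upright lugs like those of a lid. It does not really shake. Origin: centre of the underside
- deck (a point): centre of the deck's upper face, 60 above the bench; the two lugs stand 6 high at +-27 along its x axis, so a seated box has its origin here and its x axis along this x axis (either way)
- regulator: speed regulator, fixed: grey box with a white dial face, 150 (x) x 200 (y) x 50 high. Upright pivot at x = +40, y = 0 in its frame; a steel lever swings level over the face, with a scale of ticks every 0.2 rad and a rubber block beside the stop position. Origin: centre of the underside
- speed_lever (a joint): angle of the lever, rad: 0 = at its stop, 2.0 = fully open; grows counter-clockwise seen from above. At angle q the lever points from the pivot to the knob in the direction (-cos(1-q), sin(1-q)) of the regulator's x, y. The lever stays where it is left; about 1.5 N at the knob moves it
- lever_knob (a point): centre of the top of the lever's upright black round knob, 20 across, 85 from the pivot; its top is 110 above the bench and the flat arm below it ends 65 above the bench, so about 45 of the knob is free to pinch. Its x axis runs along the lever from knob to pivot
- set_mark (a joint): angle of the small brass mark on the dial face outside the knob's path, on the same scale as the lever: the lever is in line with the mark when both angles are equal. The mark stays put and cannot be felt
- mark_tip (a point): inner tip of the brass mark, 98 from the pivot, 56 above the bench; its x axis runs from the mark to the pivot
- jar: bystander: closed glass jar, 68 across, about 95 high, origin at the centre of the underside
- brush: bystander: bench brush with wooden handle lying on the bench; origin about the middle of the underside

How it is judged:
On the way, in this order (a step that is already met when the one before it is completed fails the run):
1. the speed lever is at its stop (within 0.08 rad) (value of joint speed_lever below 0.08 rad), for 0.2 s.
2. all boxes are stacked on the deck, locked over the lugs below, the weight locked on top, and the lever still at its stop (angle between each of box1, box2, box3, box4, weight's own z axis and vertical below 0.06 rad and linear speed of each of box1, box2, box3, box4, weight below 0.03 m/s and horizontal distance between each of box1, box2, box3, box4, weight and deck below 0.011 m and (z of box1 in the frame of deck between -0.004 and 0.004 m or z of box1 in the frame of deck between 0.032 and 0.04 m or z of box1 in the frame of deck between 0.068 and 0.076 m or z of box1 in the frame of deck between 0.104 and 0.112 m) and (z of box2 in the frame of deck between -0.004 and 0.004 m or z of box2 in the frame of deck between 0.032 and 0.04 m or z of box2 in the frame of deck between 0.068 and 0.076 m or z of box2 in the frame of deck between 0.104 and 0.112 m) and (z of box3 in the frame of deck between -0.004 and 0.004 m or z of box3 in the frame of deck between 0.032 and 0.04 m or z of box3 in the frame of deck between 0.068 and 0.076 m or z of box3 in the frame of deck between 0.104 and 0.112 m) and (z of box4 in the frame of deck between -0.004 and 0.004 m or z of box4 in the frame of deck between 0.032 and 0.04 m or z of box4 in the frame of deck between 0.068 and 0.076 m or z of box4 in the frame of deck between 0.104 and 0.112 m) and (z of weight in the frame of deck between 0.068 and 0.076 m or z of weight in the frame of deck between 0.104 and 0.112 m or z of weight in the frame of deck between 0.14 and 0.148 m) and z of weight in the frame of box1 above 0.03 m and z of weight in the frame of box2 above 0.03 m and z of weight in the frame of box3 above 0.03 m and z of weight in the frame of box4 above 0.03 m and value of joint speed_lever below 0.08 rad), for 0.3 s.
3. the lever is in line with the brass mark (within 0.09 rad) for five seconds, with the stack in place (angle between the x axis of lever_knob and the x axis of mark_tip, either way round below 0.09 rad and angle between each of box1, box2, box3, box4, weight's own z axis and vertical below 0.06 rad and linear speed of each of box1, box2, box3, box4, weight below 0.03 m/s and horizontal distance between each of box1, box2, box3, box4, weight and deck below 0.011 m and (z of box1 in the frame of deck between -0.004 and 0.004 m or z of box1 in the frame of deck between 0.032 and 0.04 m or z of box1 in the frame of deck between 0.068 and 0.076 m or z of box1 in the frame of deck between 0.104 and 0.112 m) and (z of box2 in the frame of deck between -0.004 and 0.004 m or z of box2 in the frame of deck between 0.032 and 0.04 m or z of box2 in the frame of deck between 0.068 and 0.076 m or z of box2 in the frame of deck between 0.104 and 0.112 m) and (z of box3 in the frame of deck between -0.004 and 0.004 m or z of box3 in the frame of deck between 0.032 and 0.04 m or z of box3 in the frame of deck between 0.068 and 0.076 m or z of box3 in the frame of deck between 0.104 and 0.112 m) and (z of box4 in the frame of deck between -0.004 and 0.004 m or z of box4 in the frame of deck between 0.032 and 0.04 m or z of box4 in the frame of deck between 0.068 and 0.076 m or z of box4 in the frame of deck between 0.104 and 0.112 m) and (z of weight in the frame of deck between 0.068 and 0.076 m or z of weight in the frame of deck between 0.104 and 0.112 m or z of weight in the frame of deck between 0.14 and 0.148 m) and z of weight in the frame of box1 above 0.03 m and z of weight in the frame of box2 above 0.03 m and z of weight in the frame of box3 above 0.03 m and z of weight in the frame of box4 above 0.03 m), for 4.8 s.
4. the lever is back at its stop (value of joint speed_lever below 0.08 rad), for 0.2 s.
At the end, for the whole second after the job is handed in: Every box present, and the weight above them all, stands in one stack on the deck, each locked over the lugs below (at a height of a whole number of boxes above the deck within 4 mm, within 11 mm of the deck's centre sideways, tilt under 0.06 rad) and still; the lever is within 0.08 rad of its stop (all of step 2 and velocity of joint speed_lever below 0.05 rad/s); the robot touches nothing.
It fails at once if jar is disturbed (moved more than 4 cm) (distance of jar from where it was at the start of the episode above 0.04 m).
It fails at once if brush is disturbed (moved more than 4 cm) (distance of brush from where it was at the start of the episode above 0.04 m).
Of box1, box2, box3, box4 only 2 to 4 are there at a start; the rules pass over those that are not, and their reading is None.
At some moment in a run one of box1, box2, box3, box4, weight may be knocked a few centimetres aside while the robot is not near it.
Once in a run the grip may slacken for a moment while it holds something.
It also fails if it takes over 210 s, if anything falls off the work surface, if the arm or the gripper's body presses on something with over 40 N, if the wrist force passes 120 N, or if a joint passes its speed limit or range.

ROBOT

A 7-joint arm with a two-finger parallel gripper is mounted at the origin on the work surface. World frame = base frame: x ahead of the robot, y to its left, z up, the work surface at z = 0. Lengths are in m, angles in rad, forces in N, time in s.
With the tool pointing down it reaches from about 0.4 to 0.875 m from the base axis. Payload 6.5 kg.
Tool frame: the origin (TCP) lies at the very end of the fingers, on their centre line; the grasp point (between the pads) lies bot.grip_depth behind it (bot.grip_depth is the distance from the TCP to the grasp point, in m); z points along the fingers, y is the line along which they close (so a half turn about z gives the same grasp; the last joint's range is limited). The gripper opens to 85 mm and grips with 20 to 120 N. Pads are 22 mm wide; open, the fingers measure 114 mm over their backs; the gripper's body (76 mm by 85 mm) begins 54 mm behind the grasp point. The pads swing forward as they close: fully open they stand 13 mm farther back than shut.
Start: joints at [-1.291, 0.536, -0.004, 1.538, 0.003, 1.067, -0.071], TCP at [0.22, 0.612, 0.231] pointing down, gripper open.
Joint ranges: [-2.7, 2.7], [-0.37, 2.16], [-1.27, 1.26], [0.24, 2.4], [-1.31, 4.45], [0.19, 1.91], [-2.76, 2.76]. Speed limits (rad/s): [2.39, 2.39, 3.14, 3.14, 3.14, 3.14, 3.14].

INTERFACE

Orientations are given as a unit quaternion [w, x, y, z].
In Python, from station import bot, workorder, get_image gives the robot as it stands (bot), with the cameras as plain functions and the job (workorder).
- The arm moves only by the shell command python3 jog.py 'ROWS' [OPENING] [FORCE]. ROWS is rows parted by semicolons, their numbers by spaces, 1 to 5 of them, each of 4 numbers: dx, dy, dz in m, then a turn about the tool's z in rad; each row shifts and turns the commanded pose from where the row before left it, along the tool's axes as they then stand; what a row does not reach is not made up. A row lasts 1/10 s, in which the tool goes at most 0.05 m and 0.15 rad, less where a joint would pass 70% of its speed; a pose out of reach is approached as far as the arm can. OPENING is the opening from 0.0 (shut) to 1.0 (fully open), set as the command begins (- or left out keeps the last). The fingers move at their own pace and stop on an object; FORCE is the grip in N (left out, the last holds). Time passes only in rows, so rows that do not move let the fingers close. It prints the time, the measured TCP pose, the force, the opening and the grip force at its end.
- bot.get_obs(): the state, without advancing time (a new reading comes with each control period).
- get_image(name): name is "scene" or "top" or "wrist"; returns a dict with "frame" (384x512x3 uint8, red, green, blue), "fovy" (degrees; the focal length in pixels is half the picture's height over the tangent of half this angle, whatever the lens; pixels are square), "cx", "cy" (the principal point, pixels), "distortion" ([k1, k2, p1, p2, k3] as OpenCV has them; the pictures are not rectified), "R" (3x3) and "t" (3): a world point X has camera coordinates R X + t; the wrist camera has in their place "T_tool_cam" (4x4, takes a point from camera to tool coordinates, whose origin is the TCP and whose axes are the flange's). Camera axes: x right, y down, z forward; pixel columns grow to the right and rows downward; lengths in m; the calibration is good to about 2 mm. A picture is of the moment at which its call begins: read the wrist's pose just before it. There is no depth.
- workorder.finish_job(): hands the job in; it is judged then, once.
The state is a dict: "t": time; "qpos": joint angles; "joint_velocities": joint speeds; "joint_torque": joint torques, N m; "tcp_pos": TCP position; "orientation": TCP orientation; "wrist_force": force on the tool from outside, world axes, zero at the start; "ft_torque": the same for the moment, N m; "opening": opening from 0.0 (shut) to 1.0 (fully open); "grip_force": force on a finger pad.
Only numpy, scipy, OpenCV 4.12 (cv2) and the standard library are available. Lean on these libraries where they do the work, as an engineer would, in place of code of your own. Each camera call takes 0.05 s, during which the arm holds its last target. There are 200 camera calls.

## Working session

There is one attempt and no reset: what is moved stays moved. The work goes in short steps, Python scripts to look and compute and a shell command to move; the robot and the scene stay as the last step left them, time stands still between calls to the robot, and variables do not carry over. Pictures are saved under pics/ and viewed, at most 14 in all, crops included, and the job is handed in when it is done.

```bash
ls; mkdir -p pics; python3 - <<'E'
from station import bot, workorder, get_image
import cv2
o=bot.get_obs();print(o['t'],o['tcp_pos'],o['orientation'],o['opening'],bot.grip_depth)
for n in("scene","top"):
    d=get_image(n);cv2.imwrite(f'pics/{n}0.png',d['frame'][:,:,::-1])
    print(n,d['fovy'],d['cx'],d['cy'],d['distortion'],d['R'],d['t'])
E
```

```text
jog.py
pics
station.py
0.0 [0.22009851 0.61090308 0.23036625] [-1.15750300e-04  1.72019238e-01  9.85093167e-01 -9.06284241e-04] 0.9997871020000002 0.0187
scene 57.838326264391775 253.4722419598175 193.69944374084147 [-0.02226411  0.          0.          0.          0.        ] [[-0.83655419  0.54763703 -0.0164551 ]
 [ 0.32612535  0.47359652 -0.81813727]
 [-0.44024919 -0.68978259 -0.57478747]] [ 0.4885696  -0.12401078  1.38969143]
top 55.61883273136174 257.6123366665796 192.92392454649533 [-0.05995621  0.          0.          0.          0.        ] [[-0.03055788 -0.99951147  0.00656095]
 [-0.99411171  0.02970876 -0.10420794]
 [ 0.10396212 -0.00970669 -0.99453389]] [0.05409598 0.61538807 1.21513404]
```

View pics/top0.png

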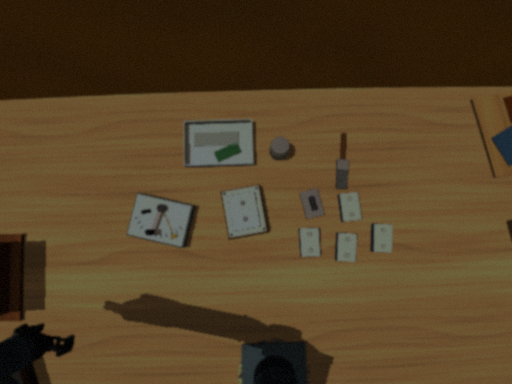

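View pics/scene0.png

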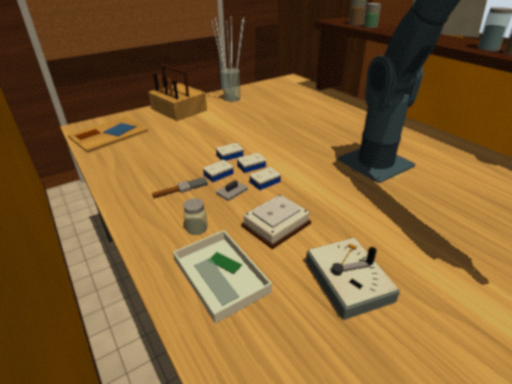

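The pictures show four boxes (top view about (310,242), (346,247), (382,238), (349,207)), the weight (312,203), deck (245,211) and regulator (162,220). The jar is at (280,149) and the brush near (343,160).

```bash
cat > h.py <<'E'
from station import bot, workorder, get_image
import numpy as np, cv2
from scipy.spatial.transform import Rotation as Ro
def pose(o=None):
    o=o or bot.get_obs(); q=o['orientation']; return np.array(o['tcp_pos']),Ro.from_quat([q[1],q[2],q[3],q[0]])
def grab(n,save=None):
    p,r=pose(); d=get_image(n); f=d['frame']; h=f.shape[0]
    fl=h/2/np.tan(np.radians(d['fovy'])/2)
    d['K']=np.array([[fl,0,d['cx']],[0,fl,d['cy']],[0,0,1]]); d['D']=np.array(d['distortion'],float)
    if n=='wrist':
        T=np.array(d['T_tool_cam']); Rc=r.as_matrix()@T[:3,:3]; c=p+r.as_matrix()@T[:3,3]
        d['R']=Rc.T; d['t']=-Rc.T@c
    d['R']=np.array(d['R']);d['t']=np.array(d['t'])
    if save: cv2.imwrite('pics/'+save,f[:,:,::-1])
    return d
def ray(d,uv):
    n=cv2.undistortPoints(np.array(uv,float).reshape(-1,1,2),d['K'],d['D'])[:,0]
    return -d['R'].T@d['t'], np.c_[n,np.ones(len(n))]@d['R']
def onz(d,uv,z):
    c,v=ray(d,uv); return c+v*((z-c[2])/v[:,2])[:,None]
def proj(d,X):
    return cv2.projectPoints(np.array(X,float).reshape(-1,3),cv2.Rodrigues(d['R'])[0],d['t'],d['K'],d['D'])[0][:,0]
def yaw(r): # direction of tool y (closing line) in world
    y=r.as_matrix()[:,1]; return np.arctan2(y[1],y[0])
def go(x,y,z,closing=None):
    p,r=pose(); d=r.inv().apply(np.array([x,y,z])-p); s=''
    if closing is not None:
        # world closing-line angle wanted; tool z down => turn sign negative
        e=(closing-yaw(r)+np.pi/2)%np.pi-np.pi/2; s=' turn %.3f (q7 %.2f)'%(-e,bot.get_obs()['qpos'][6])
        ez=Ro.from_euler('z',e); d2=(ez*r).inv().apply(np.array([x,y,z])-p); s+=' after-turn %s'%d2.round(4)
    print('tool move',d.round(4),s)
E
python3 - <<'E'
from h import *
d=grab('top')
f=d['frame']
print('deck',onz(d,[[245,211]],.06),'reg',onz(d,[[162,220]],.05))
g=cv2.cvtColor(f,cv2.COLOR_RGB2HSV); m=((g[:,:,1]<70)&(g[:,:,2]>110)).astype('uint8'); 
for c in cv2.findContours(m,cv2.RETR_EXTERNAL,cv2.CHAIN_APPROX_NONE)[0]:
    if cv2.contourArea(c)>150:
        r=cv2.minAreaRect(c); b=onz(d,cv2.boxPoints(r),.036); print(np.round(r[0]),b.mean(0).round(3),np.linalg.norm(np.diff(b,axis=0),axis=1).round(3))
print('weight',onz(d,[[312,203]],.014)); print('jar',onz(d,[[280,149]],.095),'brush',onz(d,[[343,135],[342,187]],.02))
c=cv2.resize(f[140:280,110:410],None,fx=2.6,fy=2.6,interpolation=cv2.INTER_CUBIC);c=np.clip(c*1.5,0,255).astype('uint8');cv2.imwrite('pics/c1.png',c[:,:,::-1])
d=grab('wrist','w0.png');print(d['T_tool_cam'],d['fovy'],pose()[0])
E
```

```text
deck [[0.55455063 0.07959686 0.06      ]] reg [[0.53303937 0.35950431 0.05      ]]
[347. 248.] [ 0.422 -0.261  0.036] [0.055 0.091 0.054]
[310. 242.] [ 0.445 -0.135  0.036] [0.056 0.09  0.056]
[383. 238.] [ 0.451 -0.387  0.036] [0.056 0.092 0.055]
[159. 220.] [0.535 0.375 0.036] [0.135 0.186 0.134]
[350. 206.] [ 0.561 -0.28   0.036] [0.056 0.091 0.055]
[243. 211.] [0.557 0.085 0.036] [0.121 0.15  0.12 ]
[221. 144.] [0.792 0.159 0.036] [0.213 0.138 0.21 ]
weight [[ 0.57779934 -0.15247464  0.014     ]]
jar [[ 0.75355833 -0.0421756   0.095     ]] brush [[ 0.81508483 -0.27315339  0.02      ]
 [ 0.62994498 -0.25895833  0.02      ]]
[[-3.28383145e-04 -9.65645310e-01 -2.59863478e-01  6.49172556e-02]
 [ 9.99999894e-01 -2.33461995e-04 -3.96137350e-04 -3.04179521e-04]
 [ 3.21859928e-04 -2.59863581e-01  9.65645285e-01 -1.42557609e-01]
 [ 0.00000000e+00  0.00000000e+00  0.00000000e+00  1.00000000e+00]] 66.84569069736327 [0.22016944 0.61115452 0.23073094]
```

View pics/c1.png

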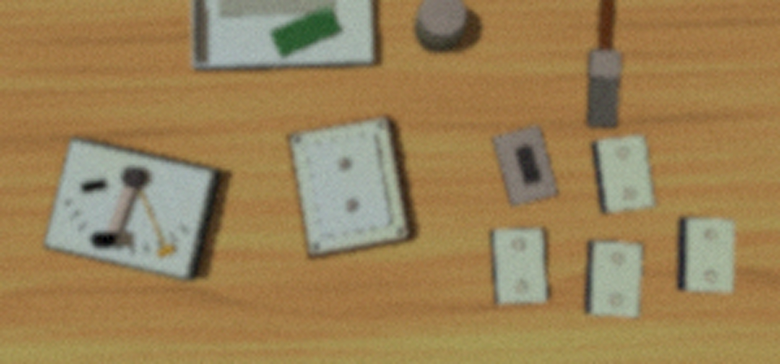

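Enlarged, the regulator's pivot is at about (135,177), the knob at (103,240), the brass mark near (165,250) and the rubber block at (92,186). All four boxes and the weight lie with their x roughly along world x.

```bash
python3 jog.py '-0.045 -0.018 0 0;-0.045 -0.018 0 0;-0.045 -0.018 0 0;-0.045 -0.018 0 0;-0.045 -0.018 0 0'; python3 jog.py '-0.045 -0.018 0 0;-0.045 -0.018 0 0;-0.04 -0.01 0.0 0;0 0 0 0;0 0 0 0';python3 - <<'E'
from h import *
d=grab('wrist','w1.png');print(pose()[0],bot.get_obs()['t'],bot.get_obs()['joint_velocities'].round(3))
E
```

```text
t: 0.7
tcp_pos: [0.4027, 0.4491, 0.2313]
orientation: [0.0, 0.172, 0.985, 0.0]
wrist_force: [0.5, 1.0, -0.4]
opening: 1.003
grip_force: 0.0
t: 1.2
tcp_pos: [0.5088, 0.3623, 0.231]
orientation: [-0.0, 0.173, 0.985, -0.0]
wrist_force: [-0.5, 0.6, -0.3]
opening: 1.001
grip_force: 0.0
[0.50748886 0.36374955 0.23099307] 1.25 [-0.026 -0.006 -0.019  0.004  0.     0.001  0.003]
```

View pics/w1.png

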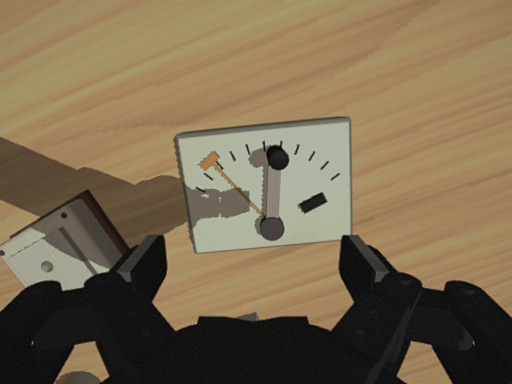

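The wrist view shows the pivot at (272,229), the knob at (278,158), the brass mark at (209,160) with a thin brass line to the pivot, the rubber block at (313,203), and the deck at lower left.

```bash
python3 - <<'E'
from h import *
d=grab('wrist');f=d['frame'];g=cv2.cvtColor(f,cv2.COLOR_RGB2HSV)
m=((g[:,:,1]<70)&(g[:,:,2]>100)).astype('uint8');m[:,:150]=0;m[258:]=0
m=cv2.morphologyEx(m,cv2.MORPH_CLOSE,np.ones((25,25)))
c=max(cv2.findContours(m,0,1)[0],key=cv2.contourArea);r=cv2.minAreaRect(c);b=onz(d,cv2.boxPoints(r),.05)
print(r,b.round(4),np.linalg.norm(np.diff(b,axis=0),axis=1))
ctr=b.mean(0)
m=((g[:,:,0]>8)&(g[:,:,0]<22)&(g[:,:,1]>150)).astype('uint8');m[:, :190]=0;m[:,275:]=0;m[:145]=0;m[235:]=0
c=max(cv2.findContours(m[:172],0,1)[0],key=cv2.contourArea);mk=cv2.minAreaRect(c);M=onz(d,[mk[0]],.055)[0];print('mark',mk,M)
m=(f.max(2)<45).astype('uint8');
for u in [(278,158)]:
    K=onz(d,[u],.11)[0]
P=onz(d,[(272,229)],.065)[0]
dirs=b[1]-b[0];e=[(b[1]-b[0])[:2],(b[2]-b[1])[:2]];xl=min(e,key=np.linalg.norm);xl/=np.linalg.norm(xl)
if xl[0]<0: xl=-xl
yl=np.array([-xl[1],xl[0]])
P2=ctr[:2]+.04*xl
print('ctr',ctr,'yaw',np.arctan2(xl[1],xl[0]),'P',P,'P2',P2,'K',K)
for n,X in(('knob',K),('mark',M)):
    for Pp in (P[:2],P2):
        v=X[:2]-Pp; a=v@xl;bb=v@yl; print(n,np.hypot(a,bb),'q',1-np.arctan2(bb,-a))
E
```

```text
((267.70489501953125, 187.75408935546875), (120.59362030029297, 174.0097198486328), 84.80557250976562) [[0.4392 0.2977 0.05  ]
 [0.4874 0.4823 0.05  ]
 [0.6298 0.4582 0.05  ]
 [0.5775 0.2516 0.05  ]] [0.19075829 0.14435296 0.21311006]
mark ((215.75001525878906, 169.25), (4.242640495300293, 0.7071067094802856), 45.0) [0.48875564 0.32653046 0.055     ]
ctr [0.53347408 0.37244099 0.05      ] yaw -0.16781340699870345 P [0.57333443 0.36312965 0.065     ] P2 [0.57291218 0.36575992] K [0.49101184 0.3939069  0.11      ]
knob 0.08788769241261161 q 0.8100411674829913
knob 0.0866020617947626 q 0.836785620878152
mark 0.09215786405284938 q 1.5762073386512827
mark 0.0928508108550166 q 1.6040151221254568
```

```bash
python3 -c "
from h import *
go(.491,.394,.075,1.22)"
```

```text
tool move [0.0247 0.0224 0.1561]  turn 0.007 (q7 0.57) after-turn [0.0249 0.0222 0.1561]
```

```bash
python3 jog.py '0.012 0.011 0.02 0;0.013 0.011 0.045 0;0 0 0.045 0;0 0 0.046 0;0 0 0 0' 0.6; python3 jog.py '0 0 0 0;0 0 0 0;0 0 0 0;0 0 0 0;0 0 0 0' 0 20; python3 jog.py '0 0 0 0;0 0 0 0' ; python3 -c "
from h import *
p,r=pose();print(p)
P=np.array([.573,.364]);K=p[:2]
for k in range(0,8):
  a=2.79-.13*k; X=P+.087*np.array([np.cos(a),np.sin(a)]); print(a,X.round(4),r.inv().apply(np.r_[X,p[2]]-p).round(4))
"
```

```text
t: 1.8
tcp_pos: [0.4863, 0.3908, 0.0692]
orientation: [-0.004, 0.17, 0.985, -0.005]
wrist_force: [-1.1, -0.7, -1.4]
opening: 0.601
grip_force: 0.0
t: 2.3
tcp_pos: [0.4934, 0.3942, 0.0783]
orientation: [0.001, 0.172, 0.985, 0.002]
wrist_force: [-1.7, 0.4, 9.2]
opening: 0.223
grip_force: 21.5
t: 2.5
tcp_pos: [0.4935, 0.3942, 0.0783]
orientation: [0.001, 0.172, 0.985, 0.002]
wrist_force: [-1.9, 0.2, 9.1]
opening: 0.228
grip_force: 21.5
[0.49347042 0.39415485 0.07831071]
2.79 [0.4913 0.394 ] [ 0.002  -0.0009 -0.    ]
2.66 [0.4959 0.4043] [0.0012 0.0104 0.    ]
2.5300000000000002 [0.5018 0.414 ] [-0.0011  0.0214  0.0001]
2.4 [0.5088 0.4228] [-0.0048  0.0321  0.0002]
2.27 [0.517  0.4306] [-0.0098  0.0422  0.0002]
2.14 [0.5261 0.4373] [-0.0161  0.0516  0.0003]
2.01 [0.536  0.4427] [-0.0236  0.0601  0.0003]
1.88 [0.5465 0.4469] [-0.0321  0.0676  0.0004]
```

```bash
python3 jog.py '0 0 -0.004 0;-0.001 0.011 0 0;-0.002 0.011 0 0;-0.004 0.011 0 0;-0.005 0.01 0 0'; python3 jog.py '-0.006 0.0095 0 0;-0.0075 0.0085 0 0;-0.0085 0.0075 0 0;0 0 0 0;0 0 0 0' ; python3 -c "
from h import *
p,r=pose();print(p,bot.get_obs()['t'],p[:2]-[.573,.364],np.linalg.norm(p[:2]-[.573,.364]))"
```

```text
t: 3.0
tcp_pos: [0.516, 0.4288, 0.0791]
orientation: [-0.002, 0.172, 0.985, -0.001]
wrist_force: [-4.8, -2.5, -1.5]
opening: 0.226
grip_force: 22.9
t: 3.5
tcp_pos: [0.5418, 0.4441, 0.0788]
orientation: [-0.005, 0.172, 0.985, -0.004]
wrist_force: [-13.9, -7.3, 5.8]
opening: 0.226
grip_force: 24.1
[0.54182109 0.44408645 0.07881205] 3.5 [-0.03117891  0.08008645] 0.08594163190115153
```

```bash
python3 jog.py '0 0 0 0;0 0 0 0;0 0 0 0' 0.5; python3 jog.py '0 0 -0.04 0;0 0 -0.04 0;0 0 -0.04 0;0.01 -0.03 -0.04 0;0.01 -0.03 0 0' 1;python3 jog.py '0 0 0 0;0 0 0 0'; python3 - <<'E'
from h import *
d=grab('wrist','w2.png');print(pose()[0])
E
```

```text
t: 3.8
tcp_pos: [0.5483, 0.4459, 0.0803]
orientation: [0.001, 0.172, 0.985, 0.001]
wrist_force: [0.0, -0.1, 0.9]
opening: 0.502
grip_force: 0.0
t: 4.3
tcp_pos: [0.5117, 0.3984, 0.2453]
orientation: [0.004, 0.172, 0.985, 0.005]
wrist_force: [0.3, 0.2, 1.3]
opening: 1.0
grip_force: 0.0
t: 4.5
tcp_pos: [0.5089, 0.3962, 0.2392]
orientation: [0.0, 0.172, 0.985, 0.001]
wrist_force: [0.0, -0.0, -0.7]
opening: 0.999
grip_force: 0.0
[0.50900312 0.39676874 0.23872755]
```

View pics/w2.png

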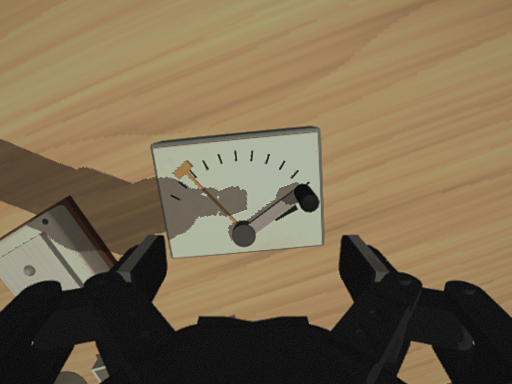

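The lever now lies at the stop over the rubber block, with the knob at (307,197), the pivot at (244,234) and the brass head at (183,170). Next I compute the mark angle and move over the deck.

```bash
python3 - <<'E'
from h import *
d=grab('wrist');f=d['frame'];g=cv2.cvtColor(f,cv2.COLOR_RGB2HSV)
m=((g[:,:,0]>6)&(g[:,:,0]<24)&(g[:,:,1]>110));m[:155]=0;m[235:]=0;m[:,:165]=0;m[:,245:]=0
ys,xs=np.nonzero(m);print(len(xs),xs.min(),xs.max(),ys.min(),ys.max())
W=onz(d,np.c_[xs,ys],.0505)[:,:2]
o=cv2.fitLine(W.astype('float32'),cv2.DIST_HUBER,0,.001,.001).ravel();print('line',o,'angle',np.arctan2(o[1],o[0]))
P=onz(d,[(244,234)],.068)[0];print('P',P)
for z in(.06,.068): 
  P=onz(d,[(244,234)],z)[0]; M=onz(d,[(183,170)],.054)[0]; v=M-P; print(np.hypot(*v[:2]),np.arctan2(v[1],v[0])%6.283)
print('knob',onz(d,[(308,194)],.11))
go(.555,.08,.26,1.22)
E
```

```text
316 173 236 161 223
line [0.9200023  0.39191306 0.505277   0.3320158 ] angle 0.40271008
P [0.57198641 0.3632447  0.068     ]
0.10331486696228695 3.5337604089788592
0.10095239536016744 3.5586658655757497
knob [[0.53718894 0.44351738 0.11      ]]
tool move [-0.1507 -0.2828 -0.0218]  turn 0.005 (q7 0.53) after-turn [-0.1522 -0.2819 -0.0218]
```

```bash
python3 jog.py '-0.024 -0.043 -0.01 0;-0.024 -0.043 -0.01 0;-0.024 -0.043 0 0;-0.024 -0.043 0 0;-0.024 -0.043 0 0'; python3 jog.py '-0.024 -0.043 0 0;-0.007 -0.024 0 0;0 0 0 -0.15;0 0 0 -0.15;0 0 0 -0.15' ; python3 jog.py '0 0 0 0;0 0 0 0'; python3 - <<'E'
from h import *
d=grab('wrist','w3.png');p,r=pose();print(p,yaw(r))
E
```

```text
t: 5.1
tcp_pos: [0.5495, 0.1525, 0.2582]
orientation: [0.0, 0.172, 0.985, 0.0]
wrist_force: [0.5, -0.4, 0.3]
opening: 0.995
grip_force: 0.0
t: 5.6
tcp_pos: [0.5559, 0.0805, 0.258]
orientation: [-0.0, -0.055, 0.998, 0.0]
wrist_force: [-0.2, -0.2, 0.0]
opening: 1.007
grip_force: 0.0
t: 5.8
tcp_pos: [0.5555, 0.0804, 0.2581]
orientation: [-0.0, -0.05, 0.999, 0.0]
wrist_force: [-1.3, 0.3, 0.2]
opening: 1.001
grip_force: 0.0
[0.55534075 0.08038663 0.25809705] 1.671696221794311
```

View pics/w3.png

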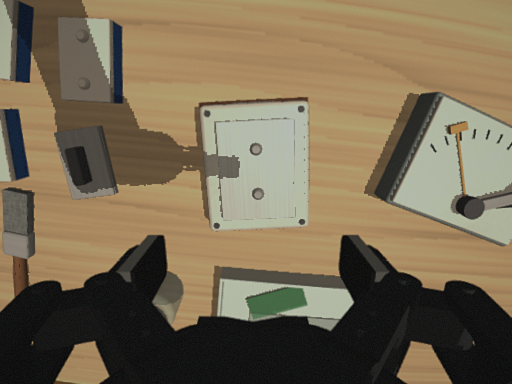

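Deck lugs are at (256,149) and (258,194), the housing screws at (207,114), (302,108), (303,222) and (215,226). The nearest box is at (92,60) and the weight at (87,162).

```bash
python3 - <<'E'
from h import *
d=grab('wrist');f=d['frame'];g=cv2.cvtColor(f,cv2.COLOR_RGB2HSV)
L=[]
for u,v in((256,149),(258,194)):
    w=f[v-10:v+11,u-10:u+11].astype('uint8');w=cv2.cvtColor(w,cv2.COLOR_RGB2GRAY); m=(w<np.percentile(w,70)*0.86).astype('uint8')
    n,l,s,c=cv2.connectedComponentsWithStats(m);k=1+np.argmax(s[1:,4]);print(s[k],c[k]+[u-10,v-10]);L.append(c[k]+[u-10,v-10])
X=onz(d,L,.063);print(X,X.mean(0),np.linalg.norm(X[0]-X[1]),np.arctan2(*(X[1]-X[0])[1::-1]))
S=onz(d,[(207,114),(302,108),(303,222),(215,226)],.058);print(S.round(4),S.mean(0))
m=(g[:,:,1]<70).astype('uint8');
for c in cv2.findContours(m,0,1)[0]:
    r=cv2.minAreaRect(c)
    if 1000<cv2.contourArea(c)<9000: 
        b=onz(d,cv2.boxPoints(r),.036); print(np.round(r[0]),b.mean(0).round(3),np.linalg.norm(np.diff(b,axis=0),axis=1).round(3))
E
```

```text
[  4   3  13  14 136] [255.50735294 148.68382353]
[  4   3  13  13 128] [257.5       193.2890625]
[[0.52951648 0.08051828 0.063     ]
 [0.5825439  0.08841867 0.063     ]] [0.55603019 0.08446848 0.063     ] 0.053612712187575816 0.14789901845397016
[[0.4961 0.0213 0.058 ]
 [0.4786 0.1286 0.058 ]
 [0.6154 0.1495 0.058 ]
 [0.6319 0.0398 0.058 ]] [0.55549073 0.08479578 0.058     ]
[ 18. 223.] [ 0.669 -0.24   0.036] [0.046 0.107 0.05 ]
[ 86. 163.] [ 0.573 -0.135  0.036] [0.065 0.093 0.069]
[90. 60.] [ 0.447 -0.127  0.036] [0.078 0.097 0.082]
[10. 40.] [ 0.429 -0.231  0.036] [0.025 0.093 0.026]
```

```bash
cat >> h.py <<'E'
def lug(d,u,v,z,w=11):
    w0=cv2.cvtColor(d['frame'][v-w:v+w+1,u-w:u+w+1],cv2.COLOR_RGB2GRAY); m=(w0<np.percentile(w0,70)*0.86).astype('uint8')
    n,l,s,c=cv2.connectedComponentsWithStats(m);k=1+np.argmax(s[1:,4]);return c[k]+[u-w,v-w]
def lid(d,z=.036,sat=70):
    """white lids near the picture's middle: centre, edge lengths, yaw of long side"""
    g=cv2.cvtColor(d['frame'],cv2.COLOR_RGB2HSV); m=(g[:,:,1]<sat).astype('uint8'); m[250:]=0; m=cv2.morphologyEx(m,cv2.MORPH_OPEN,np.ones((5,5)))
    for c in cv2.findContours(m,0,1)[0]:
        if cv2.contourArea(c)<1500: continue
        W=onz(d,c[:,0].astype(float),z)[:,:2]; r=cv2.minAreaRect((W*1000).astype('float32')); b=cv2.boxPoints(r)/1000
        e=[b[1]-b[0],b[2]-b[1]]; l=max(e,key=np.linalg.norm); a=(np.arctan2(l[1],l[0])+np.pi/2)%np.pi-np.pi/2
        print('lid px',np.mean(c[:,0],0).round(),'ctr',b.mean(0).round(4),'sz',np.round([np.linalg.norm(x) for x in e],3),'yaw %.3f'%a)
E
python3 -c "
from h import *
go(.445,-.13,.20)"
```

```text
tool move [ 0.131  -0.1981  0.0582]
```

```bash
python3 jog.py '0.026 -0.04 0.01 0;0.026 -0.04 0.01 0;0.026 -0.04 0.01 0;0.026 -0.04 0.01 0;0.027 -0.038 0.018 0'; python3 jog.py '0 0 0 0;0 0 0 0' ; python3 - <<'E'
from h import *
d=grab('wrist','w4.png');p,r=pose();print(p,yaw(r));lid(d)
E
```

```text
t: 6.4
tcp_pos: [0.4454, -0.1322, 0.201]
orientation: [0.001, -0.051, 0.999, -0.0]
wrist_force: [1.9, -0.7, -0.4]
opening: 0.998
grip_force: 0.0
t: 6.6
tcp_pos: [0.4449, -0.1311, 0.2003]
orientation: [-0.0, -0.05, 0.999, 0.0]
wrist_force: [0.8, 1.3, 1.1]
opening: 1.001
grip_force: 0.0
[ 0.44592943 -0.12994113  0.20063615] 1.673872934658883
lid px [126. 236.] ctr [ 0.5277 -0.2715] sz [0.084 0.038] yaw -1.458
lid px [410. 235.] ctr [0.4914 0.0638] sz [0.173 0.045] yaw -1.487
lid px [250. 174.] ctr [ 0.4452 -0.1345] sz [0.063 0.097] yaw 0.023
lid px [ 28. 158.] ctr [ 0.451  -0.3812] sz [0.097 0.07 ] yaw -0.086
lid px [137. 144.] ctr [ 0.4248 -0.2573] sz [0.096 0.066] yaw -0.096
```

View pics/w4.png

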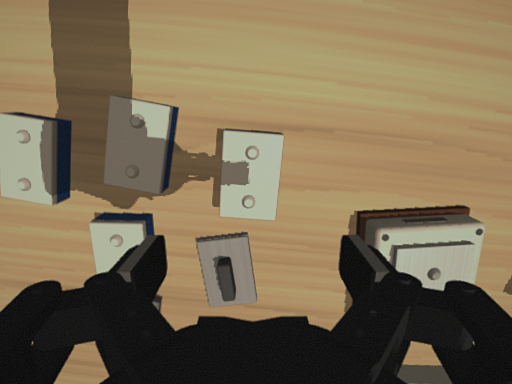

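Box A is centred in the picture at (250,174), and its lid measures 63 x 97 mm, which matches. Going to grasp it.

```bash
python3 -c "
from h import *
go(.4452,-.1345,.008,1.594)"
```

```text
tool move [ 0.0013 -0.0045  0.1926]  turn 0.080 (q7 1.92) after-turn [ 0.001  -0.0046  0.1926]
```

```bash
python3 jog.py '0.001 -0.0045 0.04 0.08;0 0 0.045 0;0 0 0.045 0;0 0 0.045 0;0 0 0.0175 0'; python3 jog.py '0 0 0 0;0 0 0 0;0 0 0 0;0 0 0 0;0 0 0 0' 0 50;  python3 jog.py '0 0 -0.02 0;0 0 -0.045 0;0 0 -0.045 0;0 0 -0.03 0;0 0 0 0'; python3 -c "
from h import *
go(.556,.0845,.15,1.72)"
```

```text
t: 7.15
tcp_pos: [0.4441, -0.1325, 0.0047]
orientation: [-0.002, -0.013, 1.0, 0.001]
wrist_force: [-0.1, 0.4, 0.0]
opening: 0.999
grip_force: 0.0
t: 7.65
tcp_pos: [0.4456, -0.135, 0.0088]
orientation: [0.001, -0.012, 1.0, -0.0]
wrist_force: [-0.6, -0.9, -2.8]
opening: 0.74
grip_force: 62.8
t: 8.15
tcp_pos: [0.4477, -0.1357, 0.1522]
orientation: [0.004, -0.012, 1.0, -0.001]
wrist_force: [1.0, 0.0, -1.1]
opening: 0.735
grip_force: 63.2
tool move [-0.1135  0.2176  0.0028]  turn -0.125 (q7 1.89) after-turn [-0.1398  0.2017  0.0031]
```

```bash
python3 jog.py '-0.022 0.043 0 0;-0.022 0.043 0 0;-0.022 0.043 0 0;-0.023 0.043 0 0;-0.0245 0.0456 0 0'; python3 jog.py '0 0 0 -0.125;0 0 0 0;0 0 0 0' ; python3 - <<'E'
from h import *
go(.556,.0845,.09,1.72);d=grab('wrist','w5.png');lid(d,pose()[0][2]+.028)
E
```

```text
t: 8.65
tcp_pos: [0.552, 0.0853, 0.1471]
orientation: [-0.001, -0.012, 1.0, -0.0]
wrist_force: [1.7, -0.2, -1.4]
opening: 0.733
grip_force: 63.1
t: 8.95
tcp_pos: [0.5512, 0.0822, 0.1471]
orientation: [-0.001, -0.072, 0.997, -0.0]
wrist_force: [-0.7, -0.3, -1.4]
opening: 0.739
grip_force: 63.1
tool move [-0.0052  0.0016  0.0571]  turn -0.004 (q7 1.55) after-turn [-0.0052  0.0016  0.0571]
lid px [ 30. 175.] ctr [ 0.5244 -0.0183] sz [0.03 0.04] yaw 0.225
lid px [477. 185.] ctr [0.5041 0.1635] sz [0.046 0.068] yaw 0.376
lid px [251. 173.] ctr [0.513  0.0746] sz [0.08  0.061] yaw -1.425
```

View pics/w5.png

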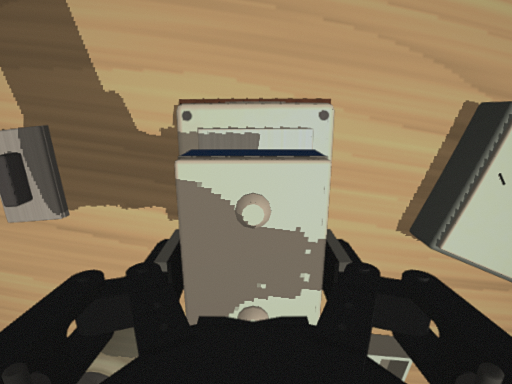

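The held box is square in the gripper; its front lug is at (253,212), and the deck shows behind it. I check its offset in the tool frame, then lower it.

```bash
cat >> h.py <<'E'
def held(d,u,v,dz=.034):
    p,r=pose(); X=onz(d,[(u,v)],p[2]+dz)[0]; print('lug in tool',r.inv().apply(X-p).round(4))
E
python3 - <<'E'
from h import *
d=grab('wrist');held(d,253,213);go(.556,.0845,.09,1.72)
E
```

```text
lug in tool [ 0.0274 -0.0004 -0.034 ]
tool move [-0.0049  0.002   0.0575]  turn -0.005 (q7 1.55) after-turn [-0.0049  0.002   0.0575]
```

```bash
python3 jog.py '-0.005 0.002 0.02 0;0 0 0.03 0;0 0 0 0;0 0 0 0'; python3 -c "
from h import *
go(.556,.0845,.069,1.72)"
```

```text
t: 9.45
tcp_pos: [0.5563, 0.0854, 0.0981]
orientation: [-0.001, -0.073, 0.997, -0.0]
wrist_force: [0.5, -0.5, -0.7]
opening: 0.734
grip_force: 62.9
tool move [ 0.0004 -0.0008  0.0291]  turn -0.002 (q7 1.55) after-turn [ 0.0004 -0.0008  0.0291]
```

```bash
python3 jog.py '0 -0.0005 0.012 0;0 0 0.01 0;0 0 0.006 0;0 0 0.004 0;0 0 0 0';python3 jog.py '0 0 0 0;0 0 0 0' -
```

```text
t: 9.95
tcp_pos: [0.5565, 0.0858, 0.0681]
orientation: [-0.001, -0.074, 0.997, 0.0]
wrist_force: [-10.5, -1.2, 25.9]
opening: 0.735
grip_force: 66.4
t: 10.15
tcp_pos: [0.5565, 0.0858, 0.0681]
orientation: [-0.0, -0.074, 0.997, 0.0]
wrist_force: [-9.9, -1.7, 24.3]
opening: 0.739
grip_force: 66.4
```

```bash
python3 jog.py '0 0 0 0;0 0 0 0;0 0 0 0' 1; python3 jog.py '0 0 -0.02 0;0 0 -0.035 0;0 0 -0.04 0;0 0 -0.04 0;0 0 0 0'; python3 jog.py '0 0 0 0;0 0 0 0';python3 - <<'E'
from h import *
d=grab('wrist','w6.png');lid(d,.096);lid(d);go(.425,-.25,.2,1.475)
E
```

```text
t: 10.45
tcp_pos: [0.557, 0.086, 0.0658]
orientation: [0.0, -0.075, 0.997, -0.0]
wrist_force: [0.4, -0.3, 0.0]
opening: 1.0
grip_force: 0.0
t: 10.95
tcp_pos: [0.5606, 0.0865, 0.2062]
orientation: [0.005, -0.074, 0.997, 0.001]
wrist_force: [1.6, -0.4, -0.1]
opening: 0.999
grip_force: 0.0
t: 11.15
tcp_pos: [0.556, 0.0858, 0.1996]
orientation: [-0.001, -0.075, 0.997, -0.0]
wrist_force: [-0.2, -0.7, 0.5]
opening: 1.0
grip_force: 0.0
lid px [ 55. 160.] ctr [ 0.5558 -0.0912] sz [0.053 0.071] yaw 0.227
lid px [463. 181.] ctr [0.5202 0.2883] sz [0.122 0.14 ] yaw 1.319
lid px [252. 172.] ctr [0.5453 0.083 ] sz [0.107 0.132] yaw 0.149
lid px [ 55. 160.] ctr [ 0.5714 -0.1319] sz [0.066 0.089] yaw 0.227
lid px [463. 181.] ctr [0.527 0.34 ] sz [0.151 0.174] yaw 1.319
lid px [252. 172.] ctr [0.5583 0.0848] sz [0.133 0.164] yaw 0.149
tool move [ 0.1793 -0.3126 -0.    ]  turn 0.245 (q7 1.54) after-turn [ 9.810e-02 -3.468e-01 -3.000e-04]
```

View pics/w6.png

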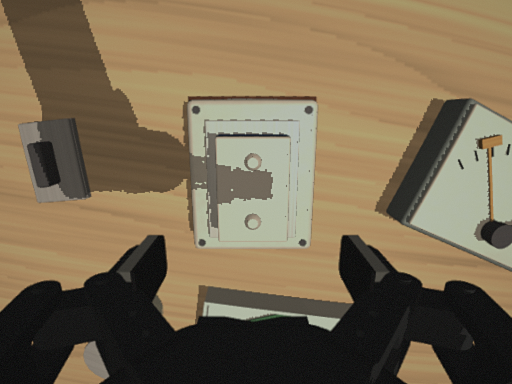

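The box is seated square on the deck, with its lugs at (253,161) and (253,222). On to box B.

```bash
python3 - <<'E'
from h import *
d=grab('wrist')
X=onz(d,[lug(d,253,162,0,14),lug(d,253,222,0,14)],.099);Y=onz(d,[(253,160),(253,221)],.102);print(X,X.mean(0),Y.mean(0),np.linalg.norm(X[0]-X[1]),np.linalg.norm(Y[0]-Y[1]))
E
python3 jog.py '0.022 -0.039 0 0;0.022 -0.039 0 0;0.022 -0.039 0 0;0.022 -0.039 0 0;0.022 -0.039 0 0'; python3 jog.py '0.022 -0.039 0 0;0.022 -0.039 0 0;0.025 -0.04 0 0;0 0 0 0.12;0 0 0 0.12'; python3 jog.py '0 0 0 0;0 0 0 0';python3 - <<'E'
from h import *
print(pose()[0]);d=grab('wrist','w7.png');lid(d)
E
```

```text
[[0.53521967 0.0819266  0.099     ]
 [0.5822229  0.08848126 0.099     ]] [0.55872128 0.08520393 0.099     ] [0.55487421 0.08534412 0.102     ] 0.04745806374665626 0.05388712854944823
t: 11.75
tcp_pos: [0.4757, -0.1247, 0.2]
orientation: [-0.001, -0.075, 0.997, 0.0]
wrist_force: [1.1, -1.5, 0.3]
opening: 0.999
grip_force: 0.0
t: 12.25
tcp_pos: [0.4248, -0.2519, 0.2]
orientation: [-0.001, 0.05, 0.999, 0.0]
wrist_force: [0.0, -0.0, -0.4]
opening: 0.994
grip_force: 0.0
t: 12.45
tcp_pos: [0.4262, -0.2497, 0.2003]
orientation: [-0.001, 0.043, 0.999, 0.0]
wrist_force: [-0.4, 0.1, -0.7]
opening: 1.001
grip_force: 0.0
[ 0.42617564 -0.24974946  0.20026726]
lid px [491. 224.] ctr [0.5119 0.0259] sz [0.055 0.073] yaw 0.143
lid px [139. 210.] ctr [ 0.4517 -0.3837] sz [0.1   0.067] yaw -0.077
lid px [244. 173.] ctr [ 0.4238 -0.2597] sz [0.097 0.063] yaw -0.096
```

```bash
python3 -c "
from h import *
go(.4238,-.2597,.008,1.475)"
```

```text
tool move [ 0.0014 -0.0102  0.1924]  turn 0.009 (q7 2.04) after-turn [ 0.0013 -0.0102  0.1924]
```

```bash
python3 jog.py '0.0014 -0.01 0.04 0.009;0 0 0.045 0;0 0 0.045 0;0 0 0.045 0;0 0 0.0175 0'; python3 jog.py '0 0 0 0;0 0 0 0;0 0 0 0;0 0 0 0;0 0 0 0' 0 50;  python3 jog.py '0 0 -0.02 0;0 0 -0.045 0;0 0 -0.045 0;0 0 -0.045 0;0 0 -0.02 0'; python3 -c "
from h import *
go(.556,.0845,.18,1.72)"
```

```text
t: 13.0
tcp_pos: [0.422, -0.2581, 0.0046]
orientation: [-0.003, 0.048, 0.999, 0.001]
wrist_force: [-0.7, 1.4, -0.5]
opening: 1.0
grip_force: 0.0
t: 13.5
tcp_pos: [0.4248, -0.2602, 0.0093]
orientation: [0.001, 0.05, 0.999, -0.0]
wrist_force: [0.0, -0.6, -1.8]
opening: 0.742
grip_force: 56.8
t: 14.0
tcp_pos: [0.4257, -0.2611, 0.1878]
orientation: [0.003, 0.05, 0.999, -0.001]
wrist_force: [-0.0, -0.9, -2.0]
opening: 0.739
grip_force: 57.0
tool move [-0.0951  0.3568  0.0077]  turn -0.249 (q7 2.07) after-turn [-0.1801  0.3224  0.0083]
```

```bash
python3 jog.py '-0.012 0.044 0 0;-0.012 0.044 0 0;-0.012 0.044 0 0;-0.012 0.044 0 0;-0.012 0.044 0 0'; python3 jog.py '-0.012 0.044 0 0;-0.012 0.044 0 0;-0.011 0.045 0 0;0 0 0 -0.125;0 0 0 -0.125' ; python3 jog.py '0 0 0 0;0 0 0 0;0 0 0 0';python3 - <<'E'
from h import *
d=grab('wrist');cv2.imwrite('pics/w8.png',d['frame'][150:260,180:330,::-1]);held(d,*lug(d,253,213,0,20));go(.556,.0847,.125,1.72)
E
```

```text
t: 14.5
tcp_pos: [0.5061, -0.0453, 0.184]
orientation: [0.0, 0.05, 0.999, 0.0]
wrist_force: [0.8, -0.8, -2.7]
opening: 0.735
grip_force: 56.9
t: 15.0
tcp_pos: [0.5537, 0.0841, 0.1836]
orientation: [0.0, -0.08, 0.997, 0.0]
wrist_force: [0.5, -0.8, -2.0]
opening: 0.741
grip_force: 56.9
t: 15.3
tcp_pos: [0.5537, 0.0814, 0.1836]
orientation: [0.0, -0.074, 0.997, -0.0]
wrist_force: [0.9, 0.1, -1.3]
opening: 0.738
grip_force: 56.9
lug in tool [ 0.0262 -0.0014 -0.034 ]
tool move [-0.0027  0.0029  0.0586]  turn -0.001 (q7 1.56) after-turn [-0.0027  0.0029  0.0586]
```

```bash
python3 jog.py '-0.0027 0.0029 0.02 0;0 0 0.03 0;0 0 0.006 0;0 0 0 0;0 0 0 0'; python3 -c "
from h import *
go(.556,.0847,.104,1.72)"
```

```text
t: 15.85
tcp_pos: [0.5568, 0.085, 0.1285]
orientation: [0.001, -0.075, 0.997, 0.0]
wrist_force: [0.6, 0.7, -1.4]
opening: 0.738
grip_force: 56.7
tool move [ 0.0008 -0.0001  0.0245]  turn 0.000 (q7 1.57) after-turn [ 0.0008 -0.0001  0.0245]
```

```bash
python3 jog.py '0 0 0.01 0;0 0 0.008 0;0 0 0.006 0;0 0 0.002 0;0 0 0 0';python3 jog.py '0 0 0 0;0 0 0 0' -
```

```text
t: 16.35
tcp_pos: [0.556, 0.085, 0.104]
orientation: [-0.0, -0.075, 0.997, 0.0]
wrist_force: [-10.4, -1.5, 29.7]
opening: 0.74
grip_force: 61.0
t: 16.55
tcp_pos: [0.5561, 0.0851, 0.1041]
orientation: [-0.0, -0.075, 0.997, 0.0]
wrist_force: [-9.8, -1.8, 28.1]
opening: 0.737
grip_force: 61.0
```

```bash
python3 jog.py '0 0 0 0;0 0 0 0;0 0 0 0' 1; python3 jog.py '0 0 -0.02 0;0 0 -0.035 0;0 0 -0.04 0;0 0 0 0;0 0 0 0'; python3 -c "
from h import *
go(.4517,-.37,.2,1.49)"
```

```text
t: 16.85
tcp_pos: [0.556, 0.085, 0.1012]
orientation: [-0.0, -0.075, 0.997, -0.0]
wrist_force: [-0.1, -0.7, 0.3]
opening: 0.998
grip_force: 0.0
t: 17.35
tcp_pos: [0.5565, 0.0852, 0.1969]
orientation: [0.001, -0.075, 0.997, 0.0]
wrist_force: [-1.3, -0.6, -0.4]
opening: 1.0
grip_force: 0.0
tool move [ 0.1718 -0.4344 -0.0035]  turn 0.231 (q7 1.55) after-turn [ 0.0677 -0.4621 -0.0033]
```

```bash
python3 jog.py '0.017 -0.043 0 0;0.017 -0.043 0 0;0.017 -0.043 0 0;0.017 -0.043 0 0;0.017 -0.043 0 0'; python3 jog.py '0.017 -0.043 0 0;0.017 -0.043 0 0;0.017 -0.043 0 0;0.017 -0.043 0 0;0.018 -0.043 0 0';  python3 jog.py '0 0 0 0.115;0 0 0 0.115;0 0 0 0;0 0 0 0';python3 - <<'E'
from h import *
print(pose()[0]);d=grab('wrist','w9.png');lid(d)
E
```

```text
t: 17.85
tcp_pos: [0.5025, -0.1417, 0.1948]
orientation: [-0.001, -0.075, 0.997, 0.0]
wrist_force: [-0.3, 0.5, 1.1]
opening: 1.002
grip_force: 0.0
t: 18.35
tcp_pos: [0.45, -0.3667, 0.1946]
orientation: [-0.001, -0.075, 0.997, 0.001]
wrist_force: [0.9, 0.5, 0.5]
opening: 1.001
grip_force: 0.0
t: 18.75
tcp_pos: [0.4509, -0.3649, 0.1952]
orientation: [-0.001, 0.038, 0.999, 0.0]
wrist_force: [-0.8, -0.1, 0.6]
opening: 1.003
grip_force: 0.0
[ 0.45090984 -0.36494956  0.19517249]
lid px [233. 176.] ctr [ 0.4499 -0.3858] sz [0.096 0.063] yaw -0.076
```

```bash
python3 -c "
from h import *
go(.4499,-.3858,.008,1.495)"
```

```text
tool move [-0.0006 -0.0209  0.1875]  turn -0.000 (q7 2.25) after-turn [-0.0006 -0.0209  0.1875]
```

```bash
python3 jog.py '-0.0006 -0.021 0.035 0;0 0 0.045 0;0 0 0.045 0;0 0 0.045 0;0 0 0.0175 0'; python3 jog.py '0 0 0 0;0 0 0 0;0 0 0 0;0 0 0 0;0 0 0 0' 0 50;  python3 jog.py '0 0 -0.02 0;0 0 -0.05 0;0 0 -0.05 0;0 0 -0.05 0;0 0 -0.04 0'; python3 -c "
from h import *
go(.556,.0847,.215,1.72)"
```

```text
t: 19.3
tcp_pos: [0.448, -0.3841, 0.0048]
orientation: [-0.003, 0.039, 0.999, 0.002]
wrist_force: [-0.6, 1.0, 0.7]
opening: 1.002
grip_force: 0.0
t: 19.8
tcp_pos: [0.4509, -0.3871, 0.0101]
orientation: [0.001, 0.04, 0.999, -0.0]
wrist_force: [0.0, 0.0, -2.4]
opening: 0.74
grip_force: 58.3
t: 20.3
tcp_pos: [0.4505, -0.3872, 0.2226]
orientation: [0.001, 0.04, 0.999, -0.001]
wrist_force: [1.2, 0.1, -2.3]
opening: 0.734
grip_force: 58.3
tool move [-0.0674  0.4788  0.007 ]  turn -0.229 (q7 2.28) after-turn [-0.1744  0.451   0.0073]
```

```bash
python3 jog.py '-0.007 0.048 0 0;-0.007 0.048 0 0;-0.007 0.048 0 0;-0.007 0.048 0 0;-0.007 0.048 0 0'; python3 jog.py '-0.007 0.048 0 0;-0.007 0.048 0 0;-0.006 0.047 0 0;-0.006 0.047 0 0;-0.006 0.048 0 0';  python3 jog.py '0 0 0 -0.115;0 0 0 -0.115;0 0 0 0;0 0 0 0;0 0 0 0';python3 - <<'E'
from h import *
d=grab('wrist');held(d,*lug(d,253,213,0,20));go(.556,.0847,.165,1.72)
E
```

```text
t: 20.8
tcp_pos: [0.5043, -0.1484, 0.2196]
orientation: [0.001, 0.04, 0.999, 0.0]
wrist_force: [0.5, 0.5, -2.7]
opening: 0.734
grip_force: 58.3
t: 21.3
tcp_pos: [0.5552, 0.0861, 0.2195]
orientation: [0.0, 0.04, 0.999, 0.0]
wrist_force: [1.2, 0.3, -2.3]
opening: 0.734
grip_force: 58.3
t: 21.8
tcp_pos: [0.5551, 0.084, 0.2191]
orientation: [0.0, -0.074, 0.997, -0.0]
wrist_force: [-0.1, -0.2, -1.7]
opening: 0.739
grip_force: 58.3
lug in tool [ 0.0262 -0.0014 -0.034 ]
tool move [-0.001   0.0005  0.054 ]  turn -0.001 (q7 1.55) after-turn [-0.001   0.0005  0.054 ]
```

```bash
python3 jog.py '-0.001 0.0005 0.02 0;0 0 0.03 0;0 0 0.005 0;0 0 0 0;0 0 0 0'; python3 -c "
from h import *
go(.556,.0847,.141,1.72)"
```

```text
t: 22.35
tcp_pos: [0.5569, 0.0851, 0.1651]
orientation: [0.001, -0.075, 0.997, 0.0]
wrist_force: [0.6, 0.8, -1.2]
opening: 0.742
grip_force: 58.1
tool move [ 0.001  -0.0003  0.0241]  turn 0.000 (q7 1.56) after-turn [ 0.001  -0.0003  0.0241]
```

```bash
python3 jog.py '0 0 0.01 0;0 0 0.008 0;0 0 0.006 0;0 0 0.001 0;0 0 0 0';python3 jog.py '0 0 0 0;0 0 0 0' -;python3 jog.py '0 0 0 0;0 0 0 0;0 0 0 0' 1; python3 jog.py '0 0 -0.02 0;0 0 -0.035 0;0 0 -0.035 0;0 0 0 0;0 0 0 0'; python3 -c "
from h import *
go(.555,-.265,.2,1.67)"
```

```text
t: 22.85
tcp_pos: [0.556, 0.0852, 0.1418]
orientation: [-0.0, -0.075, 0.997, 0.0]
wrist_force: [-11.6, -1.9, 28.1]
opening: 0.738
grip_force: 61.9
t: 23.05
tcp_pos: [0.556, 0.0851, 0.1417]
orientation: [-0.0, -0.075, 0.997, 0.0]
wrist_force: [-11.6, -2.0, 29.0]
opening: 0.739
grip_force: 61.9
t: 23.35
tcp_pos: [0.556, 0.0851, 0.1387]
orientation: [-0.0, -0.075, 0.997, -0.0]
wrist_force: [-0.5, 0.7, 0.0]
opening: 1.002
grip_force: 0.0
t: 23.85
tcp_pos: [0.5564, 0.0852, 0.2292]
orientation: [0.001, -0.075, 0.997, 0.0]
wrist_force: [-0.3, 0.1, -0.5]
opening: 1.002
grip_force: 0.0
tool move [ 0.0538 -0.3461  0.029 ]  turn 0.051 (q7 1.55) after-turn [ 0.0361 -0.3484  0.0291]
```

```bash
python3 jog.py '0.007 -0.043 0 0;0.007 -0.043 0 0;0.007 -0.043 0 0;0.007 -0.043 0 0;0.007 -0.043 0 0'; python3 jog.py '0.006 -0.043 0.01 0;0.006 -0.043 0.01 0;0.006 -0.044 0.009 0;0 0 0 0.05;0 0 0 0';  python3 jog.py '0 0 0 0;0 0 0 0';python3 - <<'E'
from h import *
print(pose()[0]);d=grab('wrist','w10.png');lid(d)
E
```

```text
t: 24.35
tcp_pos: [0.5524, -0.1342, 0.2271]
orientation: [-0.001, -0.075, 0.997, 0.0]
wrist_force: [-0.1, -0.7, 0.1]
opening: 0.996
grip_force: 0.0
t: 24.85
tcp_pos: [0.5536, -0.265, 0.1976]
orientation: [-0.002, -0.048, 0.999, 0.0]
wrist_force: [0.6, 1.5, -0.3]
opening: 1.0
grip_force: 0.0
t: 25.05
tcp_pos: [0.5556, -0.2622, 0.1994]
orientation: [-0.0, -0.052, 0.999, 0.001]
wrist_force: [0.3, 0.5, -0.4]
opening: 1.0
grip_force: 0.0
[ 0.55555802 -0.26217059  0.19942869]
lid px [344. 204.] ctr [ 0.5804 -0.1589] sz [0.061 0.109] yaw 0.227
lid px [497. 198.] ctr [0.5552 0.0156] sz [0.049 0.14 ] yaw 0.345
lid px [236. 177.] ctr [ 0.561  -0.2797] sz [0.063 0.097] yaw 0.090
```

View pics/w10.png

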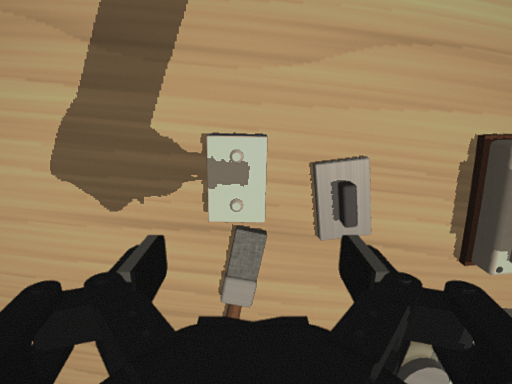

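Box D is at (236,177), with the brush behind it at (245,265) and the weight at (342,198), whose bar is at (348,203). There is clearance to grasp D.

```bash
python3 -c "
from h import *
go(.561,-.2797,.008,1.661)"
```

```text
tool move [-0.0036 -0.018   0.1917]  turn 0.013 (q7 2.17) after-turn [-0.0038 -0.0179  0.1917]
```

```bash
python3 jog.py '-0.0037 -0.018 0.04 0.013;0 0 0.045 0;0 0 0.045 0;0 0 0.045 0;0 0 0.0175 0'; python3 jog.py '0 0 0 0;0 0 0 0;0 0 0 0;0 0 0 0;0 0 0 0' 0 50;  python3 jog.py '0 0 -0.02 0;0 0 -0.05 0;0 0 -0.05 0;0 0 -0.05 0;0 0 -0.05 0'; python3 jog.py '0 0 -0.03 0;0 0 0 0';python3 -c "
from h import *
go(.556,.0847,.25,1.72)"
```

```text
t: 25.6
tcp_pos: [0.5584, -0.2789, 0.0034]
orientation: [-0.003, -0.045, 0.999, 0.002]
wrist_force: [-0.7, 0.1, 0.4]
opening: 1.0
grip_force: 0.0
t: 26.1
tcp_pos: [0.5615, -0.2817, 0.0086]
orientation: [0.001, -0.044, 0.999, -0.0]
wrist_force: [-0.1, 0.2, -0.2]
opening: 0.735
grip_force: 58.4
t: 26.6
tcp_pos: [0.5604, -0.2814, 0.23]
orientation: [0.0, -0.044, 0.999, -0.0]
wrist_force: [1.1, -0.4, -2.4]
opening: 0.737
grip_force: 58.3
t: 26.8
tcp_pos: [0.5633, -0.2831, 0.2635]
orientation: [0.005, -0.043, 0.999, -0.002]
wrist_force: [0.2, -0.3, -1.8]
opening: 0.737
grip_force: 58.5
tool move [-0.0246  0.3671  0.012 ]  turn -0.062 (q7 2.17) after-turn [-0.0474  0.3648  0.0122]
```

```bash
python3 jog.py '-0.003 0.046 0 0;-0.003 0.046 0 0;-0.003 0.046 0 0;-0.003 0.046 0 0;-0.003 0.046 0 0'; python3 jog.py '-0.003 0.046 0 0;-0.003 0.046 0 0;-0.003 0.046 0 -0.062;0 0 0 0;0 0 0 0';  python3 jog.py '0 0 0 0;0 0 0 0';python3 - <<'E'
from h import *
d=grab('wrist');held(d,*lug(d,253,213,0,20));go(.556,.0847,.2,1.72)
E
```

```text
t: 27.3
tcp_pos: [0.5545, -0.0492, 0.2564]
orientation: [-0.001, -0.044, 0.999, 0.0]
wrist_force: [0.7, -0.0, -1.2]
opening: 0.74
grip_force: 58.3
t: 27.8
tcp_pos: [0.5517, 0.0884, 0.2564]
orientation: [-0.001, -0.076, 0.997, -0.0]
wrist_force: [-0.8, -1.0, -2.1]
opening: 0.744
grip_force: 58.3
t: 28.0
tcp_pos: [0.5525, 0.0853, 0.2571]
orientation: [-0.0, -0.073, 0.997, -0.0]
wrist_force: [-1.2, -1.1, -1.4]
opening: 0.736
grip_force: 58.3
lug in tool [ 0.0261 -0.0015 -0.034 ]
tool move [-0.0033 -0.0013  0.0572]  turn -0.003 (q7 1.54) after-turn [-0.0033 -0.0013  0.0572]
```

```bash
python3 jog.py '-0.0033 -0.0013 0.02 -0.003;0 0 0.03 0;0 0 0.006 0;0 0 0 0;0 0 0 0'; python3 -c "
from h import *
go(.556,.0847,.176,1.72)"
```

```text
t: 28.55
tcp_pos: [0.5568, 0.0861, 0.2025]
orientation: [0.001, -0.076, 0.997, 0.0]
wrist_force: [-0.5, 0.1, -2.4]
opening: 0.736
grip_force: 58.1
tool move [ 0.0011 -0.0013  0.0265]  turn 0.002 (q7 1.55) after-turn [ 0.0011 -0.0013  0.0265]
```

```bash
python3 jog.py '0.0005 -0.001 0.011 0;0 0 0.009 0;0 0 0.006 0;0 0 0.001 0;0 0 0 0';python3 jog.py '0 0 0 0;0 0 0 0' -;python3 jog.py '0 0 0 0;0 0 0 0;0 0 0 0' 1; python3 jog.py '0 0 -0.02 0;0 0 -0.035 0;0 0 -0.035 0;0 0 0 0;0 0 0 0'; python3 -c "
from h import *
go(.575,-.145,.2,1.8)"
```

```text
t: 29.05
tcp_pos: [0.5556, 0.0853, 0.1765]
orientation: [-0.0, -0.076, 0.997, 0.0]
wrist_force: [-10.1, -1.9, 20.1]
opening: 0.742
grip_force: 61.0
t: 29.25
tcp_pos: [0.5556, 0.0853, 0.1765]
orientation: [-0.0, -0.076, 0.997, 0.0]
wrist_force: [-8.9, -1.4, 19.9]
opening: 0.739
grip_force: 61.0
t: 29.55
tcp_pos: [0.5557, 0.0854, 0.1742]
orientation: [-0.0, -0.076, 0.997, -0.0]
wrist_force: [-0.9, -1.2, -0.2]
opening: 1.002
grip_force: 0.0
t: 30.05
tcp_pos: [0.5561, 0.0855, 0.2648]
orientation: [0.001, -0.076, 0.997, 0.0]
wrist_force: [-0.8, 0.9, -0.8]
opening: 1.003
grip_force: 0.0
tool move [ 0.0163 -0.2307  0.0647]  turn -0.077 (q7 1.55) after-turn [ 0.034  -0.2287  0.0647]
```

```bash
python3 jog.py '0.004 -0.046 0 0;0.004 -0.046 0 0;0.004 -0.046 0.02 0;0.004 -0.046 0.02 0;0 -0.046 0.02 -0.077';  python3 jog.py '0 0 0 0;0 0 0 0;0 0 0 0';python3 - <<'E'
from h import *
p,r=pose();print(p,yaw(r));d=grab('wrist','w11.png');lid(d,.014)
E
```

```text
t: 30.55
tcp_pos: [0.5734, -0.1452, 0.2025]
orientation: [-0.001, -0.115, 0.993, 0.0]
wrist_force: [1.6, 1.2, -0.3]
opening: 1.003
grip_force: 0.0
t: 30.85
tcp_pos: [0.5746, -0.142, 0.2041]
orientation: [-0.0, -0.115, 0.993, 0.001]
wrist_force: [-0.3, 0.4, -0.1]
opening: 1.001
grip_force: 0.0
[ 0.57457571 -0.1419829   0.20406423] 1.8013213815712366
lid px [144. 224.] ctr [ 0.6656 -0.2615] sz [0.056 0.084] yaw 0.108
lid px [245. 170.] ctr [ 0.5778 -0.1513] sz [0.063 0.095] yaw 0.227
lid px [436. 181.] ctr [0.5494 0.0974] sz [0.154 0.152] yaw -1.421
```

View pics/w11.png

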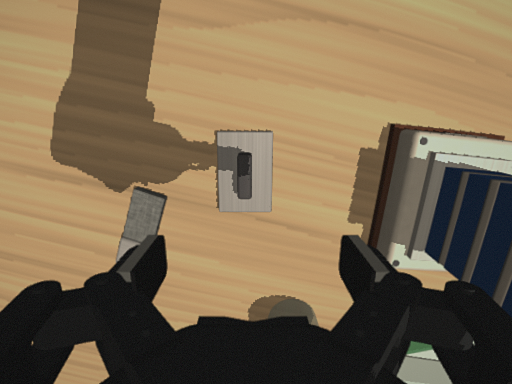

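The weight is centred at (245,170), plate 63 x 95 mm, with the bar along it. The four-box stack shows at right. Grasping the bar.

```bash
python3 -c "
from h import *
go(.5778,-.1513,.019,1.798)"
```

```text
tool move [-0.0007 -0.0103  0.1855]  turn 0.004 (q7 2.07) after-turn [-0.0007 -0.0103  0.1855]
```

```bash
python3 jog.py '-0.0007 -0.01 0.045 0.004;0 0 0.045 0;0 0 0.045 0;0 0 0.035 0;0 0 0.015 0'; python3 jog.py '0 0 0 0;0 0 0 0;0 0 0 0;0 0 0 0;0 0 0 0' 0 60; python3 jog.py '0 0 0 0;0 0 0 0;0 0 -0.01 0;0 0 0 0;0 0 0 0'
```

```text
t: 31.4
tcp_pos: [0.5759, -0.1507, 0.0168]
orientation: [-0.002, -0.114, 0.994, 0.001]
wrist_force: [-1.2, -0.5, -0.4]
opening: 0.999
grip_force: 0.0
t: 31.9
tcp_pos: [0.5788, -0.1533, 0.0213]
orientation: [0.001, -0.112, 0.994, -0.0]
wrist_force: [1.3, -1.4, 2.3]
opening: 0.17
grip_force: 58.5
t: 32.4
tcp_pos: [0.5778, -0.1533, 0.0302]
orientation: [0.0, -0.112, 0.994, -0.0]
wrist_force: [1.2, -0.2, -2.0]
opening: 0.171
grip_force: 58.7
```

```bash
python3 jog.py '0 0 -0.05 0;0 0 -0.05 0;0 0 -0.05 0;0 0 -0.05 0;0 0 -0.05 0'; python3 jog.py '0 0 0 0;0 0 0 0;0 0 0 0'; python3 - <<'E'
from h import *
go(.556,.0848,.28,1.72);d=grab('wrist');lid(d,pose()[0][2]-.007)
p,r=pose();print(p)
E
```

```text
t: 32.9
tcp_pos: [0.5769, -0.1532, 0.2815]
orientation: [-0.0, -0.112, 0.994, 0.0]
wrist_force: [0.6, 0.2, -2.0]
opening: 0.173
grip_force: 59.3
t: 33.2
tcp_pos: [0.5764, -0.1528, 0.2778]
orientation: [-0.002, -0.112, 0.994, 0.001]
wrist_force: [-0.7, 1.1, -2.1]
opening: 0.17
grip_force: 59.3
tool move [-0.0332  0.2362 -0.002 ]  turn 0.076 (q7 2.07) after-turn [-0.0151  0.238  -0.0019]
lid px [166. 212.] ctr [ 0.5746 -0.2027] sz [0.04  0.016] yaw -0.099
lid px [253. 197.] ctr [ 0.5569 -0.158 ] sz [0.063 0.058] yaw -1.346
lid px [416. 181.] ctr [ 0.5307 -0.0695] sz [0.057 0.064] yaw 0.147
[ 0.57630868 -0.15284647  0.27747699]
```

```bash
python3 jog.py '-0.007 0.047 0 0;-0.007 0.047 0 0;-0.007 0.047 0 0;-0.006 0.047 0 0;-0.006 0.048 0 0.076'; python3 jog.py '0 0 0 0;0 0 0 0;0 0 0 0'; python3 - <<'E'
from h import *
go(.556,.0848,.24,1.72);d=grab('wrist','w12.png');lid(d,pose()[0][2]-.007);print(pose()[0])
E
```

```text
t: 33.75
tcp_pos: [0.5558, 0.0856, 0.2779]
orientation: [-0.002, -0.074, 0.997, -0.0]
wrist_force: [0.5, 0.2, -2.3]
opening: 0.172
grip_force: 59.4
t: 34.05
tcp_pos: [0.5567, 0.0824, 0.2786]
orientation: [-0.001, -0.074, 0.997, -0.001]
wrist_force: [0.0, -0.3, -1.1]
opening: 0.167
grip_force: 59.5
tool move [0.0003 0.0025 0.0386]  turn -0.001 (q7 1.54) after-turn [0.0003 0.0025 0.0386]
lid px [ 22. 207.] ctr [ 0.5611 -0.0495] sz [0.041 0.018] yaw -0.092
lid px [253. 177.] ctr [0.5261 0.0771] sz [0.063 0.079] yaw 0.148
lid px [447. 176.] ctr [0.5088 0.1869] sz [0.058 0.087] yaw 1.321
[0.55692586 0.08209966 0.27887616]
```

View pics/w12.png

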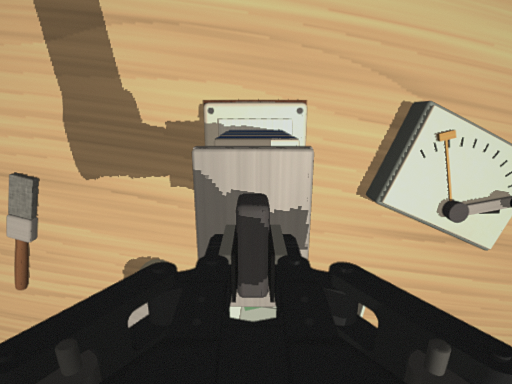

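The weight is held level and square over the stack (plate edge at (253,148), deck behind at (257,110)). Lowering it.

```bash
python3 jog.py '0.0003 0.0025 0.02 0;0 0 0.016 0;0 0 0 0;0 0 0 0'; python3 -c "
from h import *
go(.556,.085,.224,1.72)"
```

```text
t: 34.5
tcp_pos: [0.5566, 0.0852, 0.2438]
orientation: [-0.0, -0.074, 0.997, -0.0]
wrist_force: [-0.2, 0.5, -0.9]
opening: 0.172
grip_force: 59.5
tool move [ 0.0006 -0.0001  0.0198]  turn -0.002 (q7 1.54) after-turn [ 0.0006 -0.0001  0.0198]
```

```bash
python3 jog.py '0.0005 0 0.009 0;0 0 0.007 0;0 0 0.004 0;0 0 0.002 0;0 0 0 0';python3 jog.py '0 0 0 0;0 0 0 0' -
```

```text
t: 35.0
tcp_pos: [0.5567, 0.0864, 0.2254]
orientation: [0.001, -0.074, 0.997, 0.0]
wrist_force: [-9.6, -1.7, 26.8]
opening: 0.17
grip_force: 63.2
t: 35.2
tcp_pos: [0.5567, 0.0864, 0.2253]
orientation: [0.001, -0.074, 0.997, 0.0]
wrist_force: [-9.8, -1.4, 25.4]
opening: 0.171
grip_force: 63.2
```

```bash
python3 jog.py '0 0 0 0;0 0 0 0;0 0 0 0;0 0 0 0' 1; python3 jog.py '0 0 -0.02 0;0 0 -0.03 0;0 0 -0.04 0;0 0 -0.02 0;0 0 0 0';python3 jog.py '0 0 0 0;0 0 0 0'; python3 - <<'E'
from h import *
print(pose()[0]);d=grab('wrist');lid(d,.218);s=grab('scene');t=grab('top');K=onz(t,[(0,0)],0)
a=proj(s,[.556,.0845,.12])[0].astype(int);c=s['frame'][a[1]-90:a[1]+90,a[0]-130:a[0]+130]
cv2.imwrite('pics/c2.png',cv2.resize(c,None,fx=3,fy=3,interpolation=cv2.INTER_CUBIC)[:,:,::-1])
E
```

```text
t: 35.6
tcp_pos: [0.5559, 0.0865, 0.2214]
orientation: [-0.0, -0.075, 0.997, -0.0]
wrist_force: [0.4, -0.8, 0.4]
opening: 0.84
grip_force: 0.0
t: 36.1
tcp_pos: [0.5578, 0.0868, 0.3349]
orientation: [0.003, -0.075, 0.997, 0.001]
wrist_force: [0.7, 0.4, -0.5]
opening: 0.999
grip_force: 0.0
t: 36.3
tcp_pos: [0.5552, 0.0864, 0.3302]
orientation: [-0.001, -0.075, 0.997, -0.0]
wrist_force: [0.2, 0.4, 0.2]
opening: 0.996
grip_force: 0.0
[0.55518356 0.08637485 0.33022872]
lid px [441. 174.] ctr [0.5198 0.2595] sz [0.088 0.156] yaw 1.320
lid px [252. 168.] ctr [0.5427 0.083 ] sz [0.077 0.121] yaw 0.149
```

View pics/c2.png

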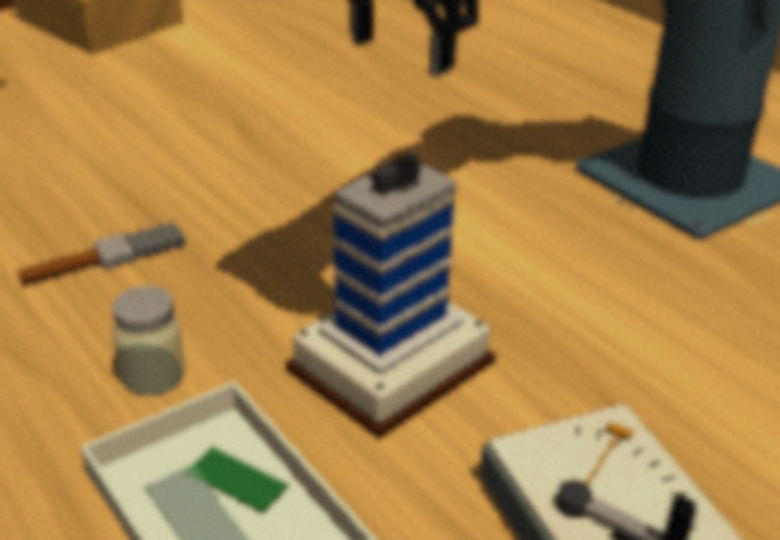

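The stack of four boxes with the weight on top stands flush and straight. Jar, brush and lever are unchanged. Going to the knob.

```bash
python3 -c "
from h import *
go(.5425,.444,.2,1.22)"
```

```text
tool move [-0.0407  0.3556  0.1304]  turn 0.500 (q7 1.53) after-turn [0.1347 0.3314 0.1307]
```

```bash
python3 jog.py '-0.005 0.046 0 0;-0.005 0.046 0 0;-0.005 0.046 0 0;-0.005 0.046 0 0;-0.005 0.046 0.02 0'; python3 jog.py '-0.005 0.045 0.02 0;-0.005 0.04 0.03 0;-0.005 0.04 0.03 0;0 0 0.03 0.125;0 0 0 0.125';python3 jog.py '0 0 0 0.125;0 0 0 0.125;0 0 0 0;0 0 0 0'; python3 - <<'E'
from h import *
go(.5425,.444,.08,1.22);d=grab('wrist','w13.png')
f=cv2.cvtColor(d['frame'],cv2.COLOR_RGB2GRAY)
m=(f<50).astype('uint8');m[235:]=0
n,l,s,c=cv2.connectedComponentsWithStats(m)
for k in range(1,n):
    if s[k,4]>80: print(s[k],c[k],onz(d,[c[k]],.11))
print(proj(d,[.5425,.444,.11]))
E
```

```text
t: 36.95
tcp_pos: [0.5475, 0.3199, 0.3137]
orientation: [0.002, -0.074, 0.997, 0.001]
wrist_force: [0.9, 0.4, 0.4]
opening: 1.0
grip_force: 0.0
t: 37.45
tcp_pos: [0.539, 0.4423, 0.1954]
orientation: [-0.004, 0.051, 0.999, -0.003]
wrist_force: [-0.1, -0.2, -0.3]
opening: 0.999
grip_force: 0.0
t: 37.85
tcp_pos: [0.5425, 0.4426, 0.2016]
orientation: [-0.0, 0.173, 0.985, -0.0]
wrist_force: [-0.4, 0.1, 0.1]
opening: 1.0
grip_force: 0.0
tool move [0.0005 0.0014 0.1216]  turn 0.003 (q7 0.55) after-turn [0.0005 0.0014 0.1216]
[226 176  39  43 693] [251.02741703 195.85425685] [[0.54368452 0.44032521 0.11      ]]
[  0 192  42  43 563] [ 18.80639432 211.47424512] [[0.48701463 0.24072183 0.11      ]]
[177 219  26  16 277] [189.23465704 228.2599278 ] [[0.55291159 0.37996441 0.11      ]]
[[254.67847162 193.13030792]]
```

View pics/w13.png

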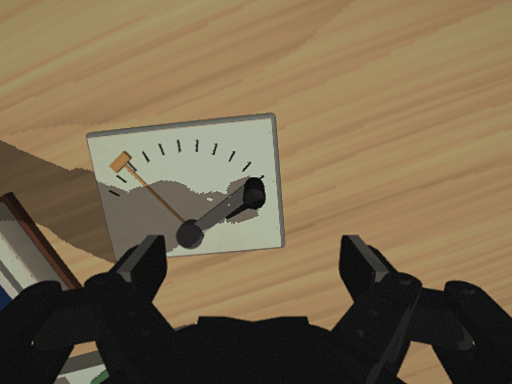

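The knob is at (254,193), exactly under the gripper as expected. The mark head is at (121,161) and the pivot at (190,234).

```bash
python3 jog.py '0 0.001 0.03 0;0 0 0.045 0;0 0 0.043 0;0 0 0 0;0 0 0 0' 0.6; python3 jog.py '0 0 0 0;0 0 0 0;0 0 0 0;0 0 0 0;0 0 0 0' 0 20;  python3 -c "
from h import *
p,r=pose();print(p)
P=np.array([.573,.364]);v=p[:2]-P;R=np.hypot(*v);a0=np.arctan2(v[1],v[0]);print(R,a0)
q=p
for k in range(1,15):
  a=a0+(3.545-a0)*k/14; X=np.r_[P+.0855*np.array([np.cos(a),np.sin(a)]),p[2]]; print(r.inv().apply(X-q).round(4),r.inv().apply(X-p).round(4),X.round(4)); q=X
"
```

```text
t: 38.4
tcp_pos: [0.5432, 0.4435, 0.0846]
orientation: [-0.0, 0.174, 0.985, -0.0]
wrist_force: [-0.0, 0.7, 1.4]
opening: 0.596
grip_force: 0.0
t: 38.9
tcp_pos: [0.5441, 0.4433, 0.0872]
orientation: [0.001, 0.175, 0.985, 0.0]
wrist_force: [-2.9, -3.6, 8.3]
opening: 0.219
grip_force: 19.9
[0.54414316 0.44329638 0.08716985]
0.0843838473300901 1.9198100052295275
[ 0.0079 -0.006  -0.    ] [ 0.0079 -0.006  -0.    ] [0.5347 0.4404 0.0872]
[ 0.0064 -0.0076 -0.    ] [ 0.0143 -0.0136 -0.    ] [0.5261 0.4355 0.0872]
[ 0.0054 -0.0083 -0.    ] [ 0.0197 -0.0219 -0.0001] [0.5181 0.4295 0.0872]
[ 0.0044 -0.0089 -0.    ] [ 0.0242 -0.0307 -0.0001] [0.5109 0.4227 0.0872]
[ 0.0034 -0.0093 -0.    ] [ 0.0276 -0.0401 -0.0001] [0.5045 0.4152 0.0872]
[ 0.0023 -0.0097 -0.    ] [ 0.0298 -0.0497 -0.0001] [0.499  0.4069 0.0872]
[ 0.0011 -0.0099 -0.    ] [ 0.031  -0.0596 -0.0001] [0.4946 0.398  0.0872]
[ 0.     -0.0099 -0.    ] [ 0.031  -0.0695 -0.0001] [0.4911 0.3887 0.0872]
[-0.0011 -0.0099 -0.    ] [ 0.0298 -0.0793 -0.0001] [0.4888 0.3791 0.0872]
[-0.0023 -0.0097 -0.    ] [ 0.0276 -0.089  -0.0001] [0.4877 0.3692 0.0872]
[-0.0034 -0.0093 -0.    ] [ 0.0242 -0.0983 -0.0001] [0.4876 0.3593 0.0872]
[-0.0044 -0.0089 -0.    ] [ 1.970e-02 -1.072e-01 -1.000e-04] [0.4888 0.3494 0.0872]
[-0.0054 -0.0083 -0.    ] [ 1.430e-02 -1.155e-01 -1.000e-04] [0.491  0.3398 0.0872]
[-0.0064 -0.0076  0.    ] [ 7.900e-03 -1.231e-01 -1.000e-04] [0.4944 0.3304 0.0872]
```

```bash
python3 jog.py '0.0079 -0.006 0 0;0.0064 -0.0076 0 0;0.0054 -0.0083 0 0;0.0044 -0.0089 0 0;0.0034 -0.0093 0 0'; python3 jog.py '0.0023 -0.0097 0 0;0.0011 -0.0099 0 0;0 -0.0099 0 0;-0.0011 -0.0099 0 0;-0.0023 -0.0097 0 0';python3 -c "
from h import *
p,r=pose();P=np.array([.573,.364]);v=p[:2]-P;print(np.hypot(*v),np.arctan2(v[1],v[0])%6.283)"
```

```text
t: 39.4
tcp_pos: [0.5027, 0.4206, 0.0871]
orientation: [0.001, 0.173, 0.985, 0.004]
wrist_force: [-3.0, 8.3, 6.7]
opening: 0.223
grip_force: 20.5
t: 39.9
tcp_pos: [0.4847, 0.3736, 0.0865]
orientation: [-0.0, 0.172, 0.985, 0.003]
wrist_force: [-4.1, 5.9, 8.6]
opening: 0.224
grip_force: 21.0
0.08885769511580792 3.0337932633437674
```

```bash
python3 jog.py '-0.0034 -0.0093 0 0;-0.0044 -0.0089 0 0;-0.0054 -0.0083 0 0;-0.0064 -0.0076 0 0;0 0 0 0'; python3 jog.py '0 0 0 0;0 0 0 0';python3 -c "
from h import *
p,r=pose();P=np.array([.573,.364]);v=p[:2]-P;print(p,np.hypot(*v),np.arctan2(v[1],v[0])%6.283); go(.4943,.3307,.0872)"
```

```text
t: 40.4
tcp_pos: [0.4933, 0.3313, 0.0862]
orientation: [0.0, 0.174, 0.985, 0.001]
wrist_force: [-2.7, -0.4, 8.6]
opening: 0.225
grip_force: 21.2
t: 40.6
tcp_pos: [0.4931, 0.3317, 0.0861]
orientation: [0.0, 0.174, 0.985, 0.001]
wrist_force: [-0.6, -1.0, 9.0]
opening: 0.221
grip_force: 21.2
[0.49309454 0.33167326 0.0861397 ] 0.08619687782560367 3.525840611132943
tool move [-0.0015 -0.0005 -0.0011]
```

```bash
python3 jog.py '0 0 0 0;0 0 0 0;0 0 0 0' 0.6; python3 jog.py '0 0 -0.04 0;0 0 -0.04 0;0 0 -0.04 0;0 0 0 0;0 0 0 0' 1;python3 jog.py '0 0 0 0;0 0 0 0'; python3 - <<'E'
from h import *
p,r=pose();print(p);d=grab('wrist')
f=cv2.cvtColor(d['frame'],cv2.COLOR_RGB2GRAY)
m=(f<50).astype('uint8');m[235:]=0
n,l,s,c=cv2.connectedComponentsWithStats(m)
for k in range(1,n):
    if s[k,4]>80: print(s[k],c[k],onz(d,[c[k]],.088),onz(d,[c[k]],.066))
P=[.5725,.3637]
for q in (3.445,3.545,3.645): print(q,'knob top/mid px',proj(d,[[P[0]+.085*np.cos(q),P[1]+.085*np.sin(q),z] for z in(.11,.065)]).round(1).tolist())
print('pivot',proj(d,[*P,.067]))
# lever steel arm: mean line of grey pixels around
E
```

```text
t: 40.9
tcp_pos: [0.493, 0.3307, 0.0843]
orientation: [-0.0, 0.174, 0.985, 0.0]
wrist_force: [-0.1, -0.2, 0.6]
opening: 0.602
grip_force: 0.0
t: 41.4
tcp_pos: [0.4935, 0.3309, 0.2049]
orientation: [0.001, 0.174, 0.985, 0.001]
wrist_force: [0.4, -0.1, -0.2]
opening: 0.999
grip_force: 0.0
t: 41.6
tcp_pos: [0.4924, 0.33, 0.2026]
orientation: [-0.001, 0.174, 0.985, -0.001]
wrist_force: [0.3, 0.2, 0.3]
opening: 1.0
grip_force: 0.0
[0.49239563 0.33002112 0.20262861]
[235 171  31  35 590] [254.04237288 189.77288136] [[0.49497122 0.3298208  0.088     ]] [[0.50038563 0.32789951 0.066     ]]
[ 47 199  82  36 643] [ 99.12752722 218.12286159] [[0.47039731 0.18079906 0.088     ]] [[0.47371047 0.16613523 0.066     ]]
[337 204  29  22 310] [351.2516129  214.36451613] [[0.54885198 0.40761616 0.088     ]] [[0.55887362 0.41234698 0.066     ]]
3.445 knob top/mid px [[262.2, 189.2], [260.8, 177.7]]
3.545 knob top/mid px [[254.4, 195.5], [254.3, 183.1]]
3.645 knob top/mid px [[247.4, 202.4], [248.3, 189.1]]
pivot [[310.02079661 241.51459679]]
```

```bash
python3 - <<'E'
from h import *
d=grab('wrist');f=d['frame'];g=cv2.cvtColor(f,cv2.COLOR_RGB2HSV);P=np.array([.5725,.3637])
print('pred',proj(d,[[*(P+r*np.array([np.cos(3.545),np.sin(3.545)])),.055] for r in(.098,.11)]).round(1).tolist())
m=(f[:,:,0]>f[:,:,2]*1.9)
uv=np.argwhere(m)[:,::-1];X=onz(d,uv.astype(float),.055)[:,:2]-P
rr=np.hypot(*X.T);a=np.arctan2(X[:,1],X[:,0])%6.283
for lo,hi in((.096,.102),(.102,.108),(.108,.114)):
    k=(rr>lo)&(rr<hi)&(abs(a-3.545)<.22); print(lo,k.sum(),np.mean(a[k]).round(3) if k.any() else '',np.std(a[k]).round(3) if k.any() else '')
t=grab('top');print(bot.get_obs()['t'])
E
```

```text
pred [[245.3, 171.6], [237.1, 163.1]]
0.096 85 3.564 0.06
0.102 124 3.567 0.06
0.108 4 3.639 0.015
41.75
```

```bash
Z='0 0 0 0;0 0 0 0;0 0 0 0;0 0 0 0;0 0 0 0'; python3 jog.py '0 0 0 0;0 0 0 0;0 0 0 0;0 0 0 0;0 0 0 0' >/dev/null; python3 jog.py '0 0 0 0;0 0 0 0;0 0 0 0;0 0 0 0;0 0 0 0'>/dev/null; python3 jog.py '0 0 0 0;0 0 0 0;0 0 0 0;0 0 0 0;0 0 0 0'>/dev/null; python3 jog.py '0 0 0 0;0 0 0 0;0 0 0 0;0 0 0 0;0 0 0 0'>/dev/null; python3 jog.py '0 0 0 0;0 0 0 0;0 0 0 0;0 0 0 0;0 0 0 0'>/dev/null; python3 jog.py '0 0 0 0;0 0 0 0;0 0 0 0;0 0 0 0;0 0 0 0'>/dev/null; python3 jog.py '0 0 0 0;0 0 0 0;0 0 0 0;0 0 0 0;0 0 0 0'>/dev/null; python3 jog.py '0 0 0 0;0 0 0 0;0 0 0 0;0 0 0 0;0 0 0 0'>/dev/null; python3 jog.py '0 0 0 0;0 0 0 0;0 0 0 0;0 0 0 0;0 0 0 0'>/dev/null; python3 jog.py '0 0 0 0;0 0 0 0;0 0 0 0;0 0 0 0;0 0 0 0'>/dev/null; python3 jog.py '0 0 0 0;0 0 0 0;0 0 0 0;0 0 0 0;0 0 0 0'>/dev/null; python3 jog.py '0 0 0 0;0 0 0 0;0 0 0 0;0 0 0 0;0 0 0 0'; python3 - <<'E'
from h import *
s=grab('scene');a=proj(s,[.556,.0845,.12])[0].astype(int);c=s['frame'][a[1]-90:a[1]+90,a[0]-130:a[0]+130]
o=cv2.resize(cv2.imread('pics/c2.png')[:,:,::-1],(260,180),interpolation=cv2.INTER_AREA)
df=cv2.absdiff(c,o).max(2)[40:140,95:165]; print('stack diff mean/max',df.mean(),df.max(),(df>40).sum())
for i in(o,c):
    m=(i[:,:,2].astype(int)>i[:,:,0].astype(int)+40);m[:,:95]=0;m[:,165:]=0;print(m.sum(),np.argwhere(m).mean(0))
go(.4948,.3305,.085)
E
```

```text
t: 47.75
tcp_pos: [0.4933, 0.3306, 0.2042]
orientation: [-0.0, 0.174, 0.985, -0.0]
wrist_force: [0.5, -0.3, 0.3]
opening: 1.0
grip_force: 0.0
stack diff mean/max 37.04785714285714 122 2351
622 [ 92.52411576 131.61897106]
638 [ 92.35579937 131.8322884 ]
tool move [-0.0014  0.0004  0.1192]
```

The blue of the stack has not shifted, so the stack is unchanged. Returning the lever to its stop.

```bash
python3 jog.py '0 0 0.03 0;0 0 0.045 0;0 0 0.042 0;0 0 0 0;0 0 0 0' 0.6; python3 jog.py '0 0 0 0;0 0 0 0;0 0 0 0;0 0 0 0;0 0 0 0' 0 20; python3 jog.py '0.0064 0.0076 0 0;0.0054 0.0083 0 0;0.0044 0.0089 0 0;0.0034 0.0093 0 0;0.0023 0.0097 0 0'; python3 jog.py '0.0011 0.0099 0 0;0 0.0099 0 0;0 0.0099 0 0;-0.0011 0.0099 0 0;-0.0023 0.0097 0 0'; python3 -c "
from h import *
p,r=pose();P=np.array([.573,.364]);v=p[:2]-P;print(np.hypot(*v),np.arctan2(v[1],v[0])%6.283)
go(.538,.445,p[2])"
```

```text
t: 48.3
tcp_pos: [0.4935, 0.3305, 0.0876]
orientation: [-0.0, 0.175, 0.985, -0.0]
wrist_force: [-0.0, 0.5, 1.1]
opening: 0.598
grip_force: 0.0
t: 48.8
tcp_pos: [0.4946, 0.3314, 0.0895]
orientation: [0.001, 0.175, 0.985, 0.001]
wrist_force: [-1.2, -0.7, 8.3]
opening: 0.225
grip_force: 20.3
t: 49.3
tcp_pos: [0.4871, 0.3791, 0.089]
orientation: [-0.001, 0.175, 0.985, -0.0]
wrist_force: [-6.4, -4.2, 7.8]
opening: 0.222
grip_force: 20.9
t: 49.8
tcp_pos: [0.5072, 0.4244, 0.0886]
orientation: [0.0, 0.175, 0.985, -0.0]
wrist_force: [-0.8, -5.1, 5.4]
opening: 0.223
grip_force: 20.8
0.0892792047413249 2.3990895024434833
tool move [-0.0218  0.03   -0.    ]
```

```bash
python3 jog.py '-0.0045 0.009 0 0;-0.0055 0.0085 0 0;-0.007 0.0075 0 0;-0.008 0.006 0 0;-0.005 0.003 0 0'; python3 jog.py '0 0 0 0;0 0 0 0';python3 -c "
from h import *
p,r=pose();P=np.array([.573,.364]);v=p[:2]-P;print(np.hypot(*v),np.arctan2(v[1],v[0])%6.283)"
```

```text
t: 50.3
tcp_pos: [0.5402, 0.445, 0.0876]
orientation: [-0.007, 0.174, 0.985, -0.004]
wrist_force: [-25.9, -13.1, 18.7]
opening: 0.223
grip_force: 23.6
t: 50.5
tcp_pos: [0.5404, 0.4448, 0.0875]
orientation: [-0.006, 0.174, 0.985, -0.004]
wrist_force: [-20.1, -9.3, 16.4]
opening: 0.225
grip_force: 23.3
0.08718846082339318 1.954550566604546
```

```bash
python3 jog.py '0.003 -0.003 0 0;0 0 0 0;0 0 0 0' -; python3 jog.py '0 0 0 0;0 0 0 0;0 0 0 0' 0.6; python3 jog.py '0 0 -0.04 0;0 0 -0.04 0;0 0 -0.035 0;0 0 0 0;0 0 0 0' 1; python3 jog.py '0 0 0 0;0 0 0 0';python3 - <<'E'
from h import *
p,r=pose();print(p);d=grab('wrist')
f=cv2.cvtColor(d['frame'],cv2.COLOR_RGB2GRAY)
m=(f<50).astype('uint8');m[235:]=0
n,l,s,c=cv2.connectedComponentsWithStats(m)
for k in range(1,n):
    if 200<s[k,4]<1500: print(s[k],c[k],onz(d,[c[k]],.11))
for a in (1.9,1.95,2.0,2.1): print(a,proj(d,[.5725+.085*np.cos(a),.3637+.085*np.sin(a),.11]))
s=grab('scene');a=proj(s,[.556,.0845,.12])[0].astype(int);c=s['frame'][a[1]-90:a[1]+90,a[0]-130:a[0]+130]
o=cv2.resize(cv2.imread('pics/c2.png')[:,:,::-1],(260,180),interpolation=cv2.INTER_AREA)
for i in(o,c):
    m=(i[:,:,2].astype(int)>i[:,:,0].astype(int)+40);m[:,:95]=0;m[:,165:]=0
    k=i.max(2)<70;k[:45]=0;k[75:]=0;k[:,115:][:,30:]=0;k[:,:115]=0;print(m.sum(),np.argwhere(m).mean(0),'bar',k.sum(),np.argwhere(k).mean(0))
E
```

```text
t: 50.8
tcp_pos: [0.5401, 0.4447, 0.0877]
orientation: [-0.002, 0.174, 0.985, -0.001]
wrist_force: [-8.5, -3.4, 7.1]
opening: 0.223
grip_force: 22.0
t: 51.1
tcp_pos: [0.5438, 0.4447, 0.0876]
orientation: [0.001, 0.175, 0.985, 0.0]
wrist_force: [0.1, -0.0, -0.6]
opening: 0.597
grip_force: 0.0
t: 51.6
tcp_pos: [0.5437, 0.4449, 0.2033]
orientation: [0.001, 0.175, 0.985, 0.001]
wrist_force: [-0.0, -0.8, -0.2]
opening: 0.999
grip_force: 0.0
t: 51.8
tcp_pos: [0.5423, 0.444, 0.2005]
orientation: [-0.001, 0.175, 0.985, -0.001]
wrist_force: [-0.7, -0.0, -0.1]
opening: 1.001
grip_force: 0.0
[0.54227076 0.44398635 0.200546  ]
[225 177  39  43 702] [249.8974359  197.06410256] [[0.5436733  0.44048634 0.11      ]]
[  0 194  41  41 539] [ 17.84415584 212.51762523] [[0.4864442  0.24154327 0.11      ]]
[176 221  26  14 247] [188.36437247 228.80161943] [[0.55220626 0.38069099 0.11      ]]
1.9 [[254.56116271 197.07877196]]
1.95 [[251.25368724 193.33556304]]
2.0 [[247.73312104 189.73188762]]
2.1 [[240.08896663 182.99301654]]
622 [ 92.52411576 131.61897106] bar 151 [ 57.90728477 131.44370861]
680 [ 92.45882353 131.42647059] bar 100 [ 58.76 130.98]
```

```bash
python3 -c "
from station import bot, workorder, get_image
print(workorder.finish_job())"
```

```text
the job is handed in; nothing more can be done
None
```

The job is handed in at about 52 s of the 210 s allowed: four boxes and the weight are stacked on the deck, the lever stood at the brass mark (within about 0.02 rad by measurement) for over five seconds and is back at its stop, and the jar and brush were never touched; the hand-in gave no pass/fail result.

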